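Put the tracing patterns on their own blanks

TASK

Someone has laid the four plywood tracing patterns on the wrong wooden blanks, so that they hang over the edges. Move them so that each pattern lies flat, centred and straight on the blank of its own shape, with an even border of wood showing all round, ready to be traced; the empty rubber mat is free for parking a pattern on the way. Leave the tape measure where it lies.

Things in the scene. Friction and masses are not known exactly. Their poses are not given: they have to be found in the camera images.
- pattern_round: Round plywood tracing pattern, disc 96 mm across and 9 thick, starts flat on a blank of another shape. Loose, 0.1 kg. One batten grip stands centrally on top, 66 long along x, 22 wide across y (pinch it so), from 9 to 39 above the underside. Origin: centre of the underside; z up. Its turn about z does not matter.
- pattern_square: Square plywood tracing pattern, 88 x 88 mm with rounded corners, 9 thick, starts flat on a blank of another shape. Loose, 0.1 kg. One batten grip stands centrally on top, 66 long along x, 22 wide across y (pinch it so), from 9 to 39 above the underside. Origin: centre of the underside; z up. Any quarter turn fits alike.
- pattern_long: Long narrow plywood tracing pattern for a mooring cleat, 176 mm long (x), 40 wide in the middle (y), 30 wide with round ends towards its tips, 9 thick, starts flat on a blank of another shape. Loose, 0.1 kg. One batten grip stands centrally on top, 66 long along x, 22 wide across y (pinch it so), from 9 to 39 above the underside. Origin: centre of the underside; z up. Either way round is alike.
- pattern_oblong: Oblong plywood tracing pattern with fully round ends, 128 mm long (x) by 62 wide (y), 9 thick, starts flat on a blank of another shape. Loose, 0.1 kg. One batten grip stands centrally on top, 66 long along x, 22 wide across y (pinch it so), from 9 to 39 above the underside. Origin: centre of the underside; z up. Either way round is alike.
- blank_round: Round blank, 118 mm across (for the round pattern); fixed: stuck to the bench with double-sided tape. Sawn dark-wood blank, 40 thick, top face level at 40 above the bench, thin white-pencil centre lines. Origin: centre of its underside; z up. 
- blank_square: Square blank, 110 x 110 mm, sides along its x and y (for the square pattern); fixed: stuck to the bench with double-sided tape. Sawn dark-wood blank, 40 thick, top face level at 40 above the bench, thin white-pencil centre lines. Origin: centre of its underside; z up. 
- blank_long: Long narrow blank, 200 mm (x) by 60 (y) (for the long cleat pattern); fixed: stuck to the bench with double-sided tape. Sawn dark-wood blank, 40 thick, top face level at 40 above the bench, thin white-pencil centre lines. Origin: centre of its underside; z up. 
- blank_oblong: Oblong rectangular blank, 150 mm (x) by 84 (y) (for the oblong pattern); fixed: stuck to the bench with double-sided tape. Sawn dark-wood blank, 40 thick, top face level at 40 above the bench, thin white-pencil centre lines. Origin: centre of its underside; z up. 
- mat: Black rubber bench mat, 190 (x) x 140 (y) x 3 mm thick, fixed to the bench, empty at the start: a clear place to park any pattern. Origin: centre of its underside.
- tape: Tape measure lying flat on the bench among the blanks, black case 76 x 70 mm, 40 high, 0.3 kg, loose. Origin: centre of its underside. Bystander: it stays where it lies. Not reported: a cordless drill (209 tall) stands on the bench at the far left corner and a yellow glue bottle (62 across, 170 tall) at the far right, both more than 0.85 m from the robot's axis, out of the way of the work.

How it is judged:
By the outcome, as a careful person would: the job done as asked, in the order asked, and still so for the second after the job is handed in, with the robot touching nothing.
It also fails if it takes over 144 s, if anything falls off the work surface, if the arm or the gripper's body presses on something with over 40 N, if the wrist force passes 120 N, or if a joint passes its speed limit or range.

ROBOT

A 6-joint arm with a two-finger parallel gripper is mounted at the origin on the work surface. World frame = base frame: x ahead of the robot, y to its left, z up, the work surface at z = 0. Lengths are in m, angles in rad, forces in N, time in s.
With the tool pointing down it reaches from about 0.425 to 1.125 m from the base axis. Payload 14.9 kg.
Tool frame: the origin (TCP) lies midway between the tips of the shut fingers; the grasp point (between the pads) lies 19 mm behind it; z points along the fingers, y is the direction in which the jaws open and shut (so a half turn about z gives the same grasp; the last joint's range is limited). The gripper opens to 91 mm and grips with 3 to 60 N. Pads are 32 mm wide; open, the fingers measure 118 mm over their backs; the gripper's body (76 mm by 178 mm) begins 60 mm behind the grasp point.
Start: joints at [1.24, 0.379, 1.734, -0, 1.028, -0.033], TCP at [0.205, 0.669, 0.177] pointing down, gripper open.
Joint ranges: [-2.77, 2.77], [-0.74, 2.19], [0, 2.66], [-1.06, 4.2], [0.31, 2.87], [-3.08, 3.08]. Speed limits (rad/s): [1.89, 1.89, 2.39, 3.14, 3.14, 3.14].

INTERFACE

Orientations are given as a unit quaternion [w, x, y, z].
In Python, from plant import read_state, camera, close_job gives the robot as it stands.
- The arm moves only by the tool play_rows, never from a script. Its argument "plan" is a list of rows, each a list of 5 numbers: the shift along the tool's x, y, z in mm, then the turn about the tool's z in rad, then the closure, from 0 (fully open) to 1 (shut). A call has 1 to 8 rows; each row is the pose to reach, as a shift and turn from the pose commanded when the call began, along the tool's axes at that moment; what a row does not reach only later rows make up. A row lasts 1/12 s, in which the tool goes at most 41.7 mm and 7.16 degrees, less where a joint would pass 70% of its speed; a pose out of reach is approached as far as the arm can. A call with a gripper value outside its range is refused whole. The fingers move at their own pace and stop on an object; "force" is the grip in N (left out, the last holds). Time passes only in rows, so rows that repeat a pose let the fingers close. It gives the time, the measured TCP pose, the force and the opening at its end, in the units of the state.
- read_state(): the state, without advancing time (a new reading comes with each control period).
- camera(name): name is "scene" or "top" or "wrist"; returns a dict with "img" (420x560x3 uint8, blue, green, red), "vertical_fov" (degrees; the focal length in pixels is half the picture's height over the tangent of half this angle, whatever the lens; pixels are square), "cx", "cy" (the principal point, pixels), "position" and "attitude" of the camera in the world; the wrist camera has in their place "tool_from_camera" (4x4, takes a point from camera to tool coordinates, whose origin is the TCP and whose axes are the flange's). Camera axes: x right, y down, z forward; pixel columns grow to the right and rows downward; lengths in m; the calibration is good to about 2 mm. A picture is of the moment at which its call begins: read the wrist's pose just before it. There is no depth.
- close_job(): hands the job in, once; it reports no verdict.
The state is a dict: "t": time; "joint_positions": joint angles; "dq": joint speeds; "tau": joint torques, N m; "ee_pos": TCP position; "tool_rot": TCP orientation; "ft_force": force on the tool from outside, world axes, zero at the start; "ft_torque": the same for the moment, N m; "gripper_width": finger opening in m.
Only numpy, scipy, OpenCV 4.12 (cv2) and the standard library are available. Lean on these libraries where they do the work, as an engineer would, in place of code of your own. Each camera call takes 0.05 s, during which the arm holds its last target.

## Working session

There is one attempt and no reset: what is moved stays moved. The work goes in short steps, Python scripts to look and compute and a tool call to move; the robot and the scene stay as the last step left them, time stands still between calls to the robot, and variables do not carry over. Pictures are saved under pics/ and viewed, and the job is handed in when it is done.

Besides the shell and the picture viewer there is one more tool, called after "Request:" as a command line: name --pt "numbers of a row" for each row, then --argument value for the rest. play_rows: Moves the arm, as the interface text tells. Its arguments: {"type":"object","properties":{"plan":{"type":"array","items":{"type":"array","items":{"type":"number"}}},"force":{"type":"number"}},"required":["plan"]}

```bash
ls; mkdir -p pics; python3 - <<'E'
from plant import read_state,camera
import cv2
s=read_state();print(s)
for n in("scene","top","wrist"):
    c=camera(n);cv2.imwrite(f"pics/{n}0.png",c["img"]);print(n,{k:v for k,v in c.items() if k!="img"})
E
```

```text
pics
{'t': 0.0, 'joint_positions': array([ 1.23972518e+00,  3.79402058e-01,  1.73477322e+00,  1.93710195e-05,
        1.02851001e+00, -3.33280052e-02]), 'dq': array([ 0.00066833, -0.00114894, -0.00014869, -0.00047702,  0.00058789,
       -0.00179485]), 'tau': array([-5.49659180e-04, -7.63713455e+01, -4.34358680e+01,  6.50689239e-02,
        4.25146054e-02, -3.09920699e-05]), 'ee_pos': array([0.20523212, 0.66878282, 0.17649657]), 'tool_rot': array([-1.07145290e-04,  1.48327203e-01,  9.88938189e-01, -5.35773837e-04]), 'ft_force': array([ 0.57494081, -0.03837064,  1.12556625]), 'ft_torque': array([0.00090694, 0.00606119, 0.02107868]), 'gripper_width': 0.09123482199540066}
scene {'vertical_fov': 53.34863316829514, 'cx': 278.9749153900852, 'cy': 206.71218413582795, 'position': array([ 1.15192389, -0.39242918,  0.93538565]), 'attitude': array([-0.30303517,  0.82845598,  0.44482195, -0.15480245])}
top {'vertical_fov': 46.82199935705357, 'cx': 271.7535110755241, 'cy': 208.34250328519846, 'position': array([ 0.41819626, -0.01487501,  1.20340409]), 'attitude': array([ 0.05338852, -0.70537419,  0.70543943, -0.04418287])}
wrist {'vertical_fov': 59.14145241993562, 'cx': 283.1998832085319, 'cy': 211.2749345640289, 'tool_from_camera': array([[ 3.40059893e-04, -9.65585302e-01, -2.60086348e-01,
         7.41206397e-02],
       [ 9.99999931e-01,  3.67378930e-04, -5.64267403e-05,
         9.60806276e-04],
       [ 1.50035075e-04, -2.60086311e-01,  9.65585360e-01,
        -2.07021194e-01],
       [ 0.00000000e+00,  0.00000000e+00,  0.00000000e+00,
         1.00000000e+00]])}
```

View pics/top0.png

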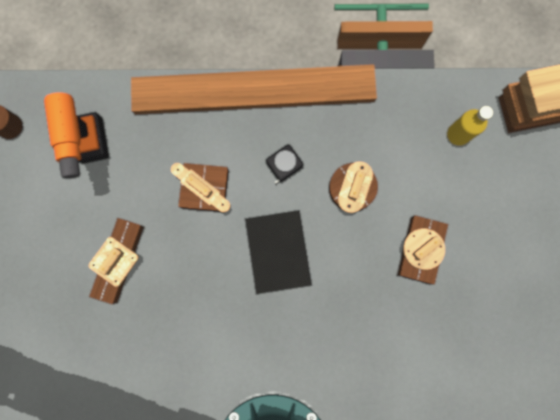

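View pics/scene0.png

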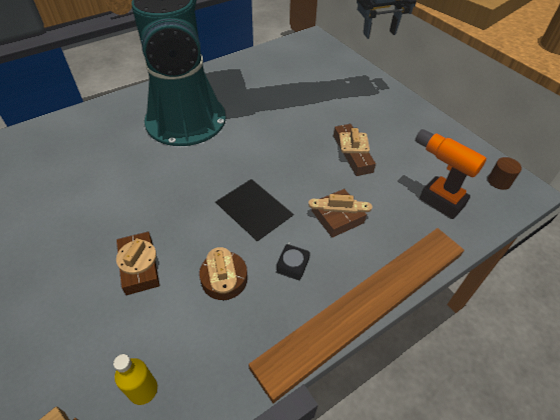

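View pics/wrist0.png

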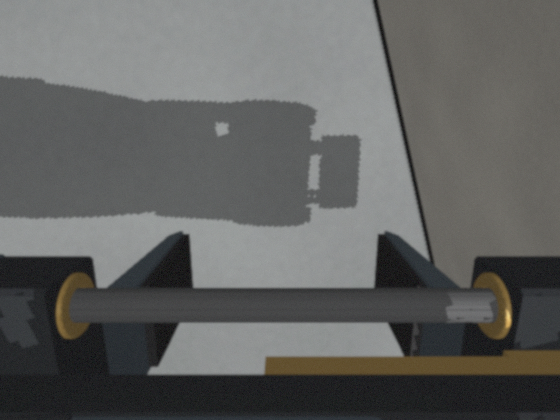

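Top view: long pattern lies on the square blank (203,187), square pattern on the long blank (115,260), oblong pattern on the round blank (354,187), and round pattern on the oblong blank (424,250). The mat is at (279,252). So the job is two swaps.

```bash
cat > h.py <<'E'
import numpy as np,cv2
from scipy.spatial.transform import Rotation as R
from plant import read_state,camera
def rot(q): return R.from_quat([q[1],q[2],q[3],q[0]]).as_matrix()
def pose(c,s=None):
    if "position" in c: return rot(c["attitude"]),np.array(c["position"])
    T=np.array(c["tool_from_camera"]);Q=rot(s["tool_rot"]);return Q@T[:3,:3],Q@T[:3,3]+s["ee_pos"]
def cast(c,uv,z,s=None):
    M,p=pose(c,s);f=c["img"].shape[0]/2/np.tan(np.radians(c["vertical_fov"]/2))
    uv=np.atleast_2d(np.array(uv,float));d=np.c_[(uv[:,0]-c["cx"])/f,(uv[:,1]-c["cy"])/f,np.ones(len(uv))]@M.T
    return p[:2]+d[:,:2]*((z-p[2])/d[:,2])[:,None]
def masks(img):
    h=cv2.cvtColor(img,cv2.COLOR_BGR2HSV)
    return h
def shift(xy,z,xdir=None,s=None):
    """tool-frame shift (mm) to put TCP at xy,z; turn to make tool x point along world angle xdir (mod pi)"""
    s=s or read_state();Q=rot(s["tool_rot"]);d=Q.T@(np.array([xy[0],xy[1],z])-s["ee_pos"])*1000
    a=np.arctan2(Q[1,0],Q[0,0]);t=0
    if xdir is not None: t=-((xdir-a+np.pi/2)%np.pi-np.pi/2)   # tool z down: +turn lowers world yaw
    return d.round(1),round(t,3)
E
python3 - <<'E'
from h import *
c=camera("top");s=read_state();print(rot(s["tool_rot"]).round(3))
h=cv2.cvtColor(c["img"],cv2.COLOR_BGR2HSV)
for n,uv in dict(a=(203,187),b=(115,260),c=(354,187),d=(424,250)).items(): print(n,cast(c,uv,.05).round(3), np.hypot(*cast(c,uv,.05)[0]))
for p in [(187,175),(182,200),(125,228),(105,255),(425,225),(335,185)]: print(p,h[p[1],p[0]],c["img"][p[1],p[0]])
m=(h[...,2]>130)&(h[...,1]>60)&(h[...,0]<30)
m=m.astype(np.uint8)
for k in cv2.findContours(m,0,1)[0]:
    if cv2.contourArea(k)>150:
        mo=cv2.moments(k);print(cv2.contourArea(k),cv2.minAreaRect(k),cast(c,(mo["m10"]/mo["m00"],mo["m01"]/mo["m00"]),.055).round(3))
g=(h[...,2]<60).astype(np.uint8)
for k in cv2.findContours(g,0,1)[0]:
    if cv2.contourArea(k)>300:
        r=cv2.minAreaRect(k);print('dark',r,cast(c,cv2.boxPoints(r),.003).round(3).tolist(),cast(c,r[0],.003))
E
```

```text
[[-0.956  0.293 -0.   ]
 [ 0.293  0.956 -0.001]
 [ 0.    -0.001 -1.   ]]
a [[0.631 0.167]] 0.6524852616737435
b [[0.455 0.373]] 0.5880791245791341
c [[ 0.63  -0.198]] 0.6606160355527279
d [[ 0.479 -0.36 ]] 0.5987974808420973
(187, 175) [ 24  77 236] [165 221 236]
(182, 200) [ 12 145 137] [ 59  90 137]
(125, 228) [ 11  80 150] [103 121 150]
(105, 255) [ 22  81 237] [162 218 237]
(425, 225) [ 12 143 123] [ 54  81 123]
(335, 185) [ 11 145 127] [ 55  82 127]
1656.0 ((113.84613800048828, 260.2307434082031), (38.274314880371094, 80.98623657226562), 33.690067291259766) [[0.453 0.375]]
1647.0 ((423.85003662109375, 248.5500030517578), (42.274192810058594, 60.429290771484375), 15.255118370056152) [[ 0.485 -0.359]]
2024.0 ((200.40573120117188, 187.03689575195312), (62.37913513183594, 45.81108856201172), 5.19442892074585) [[0.633 0.169]]
1453.5 ((353.89703369140625, 185.66177368164062), (46.99061584472656, 46.81911087036133), 59.03623962402344) [[ 0.629 -0.2  ]]
401.5 ((473.1354064941406, 121.92819213867188), (26.832916259765625, 23.190776824951172), 48.012786865234375) [[ 0.788 -0.489]]
2146.5 ((69.90541076660156, 123.93243408203125), (68.8831787109375, 46.85371398925781), 80.53767395019531) [[0.783 0.508]]
1212.5 ((546.4614868164062, 88.80770111083984), (44.51836013793945, 34.3203239440918), 78.69007110595703) [[ 0.877 -0.671]]
8183.0 ((252.838623046875, 87.2654800415039), (34.89500427246094, 245.77633666992188), 86.90594482421875) [[0.881 0.046]]
911.0 ((386.0, 25.5), (11.0, 92.0), 90.0) [[ 1.04  -0.288]]
dark ((277.58349609375, 251.6466522216797), (73.97905731201172, 54.11174774169922), 80.90972137451172) [[0.557, 0.067], [0.579, -0.066], [0.399, -0.093], [0.378, 0.037]] [[ 0.47712853 -0.01361747]]
dark ((98.04270935058594, 141.26333618164062), (28.39577865600586, 52.13846969604492), 17.354022979736328) [[0.705, 0.498], [0.836, 0.465], [0.813, 0.393], [0.683, 0.427]] [[0.75887087 0.44576605]]
```

```bash
python3 - <<'E'
from h import *
print(shift((.526,.351),.2), shift((.631+.071,.167-.022),.2))
E
```

```text
(array([-399.9, -209.9,  -23.1]), 0) (array([-628.6, -355.2,  -23. ]), 0)
```

Request:
play_rows --pt "-400 -210 -23 0 0" --pt "-400 -210 -23 0 0" --pt "-400 -210 -23 0 0" --pt "-400 -210 -23 0 0" --pt "-400 -210 -23 0 0" --pt "-400 -210 -23 0 0" --pt "-400 -210 -23 0 0" --pt "-400 -210 -23 0 0"

```text
t: 0.87
ee_pos: [0.4428, 0.4331, 0.1942]
tool_rot: [0.0, 0.148, 0.989, 0.0]
ft_force: [0.5, 0.8, 0.1]
gripper_width: 0.0911
```

```bash
python3 - <<'E'
from h import *
print(shift((.526,.351),.2))
E
```

```text
(array([-103.6,  -54.1,   -5.8]), 0)
```

Request:
play_rows --pt "-104 -54 -6 0 0" --pt "-104 -54 -6 0 0" --pt "-104 -54 -6 0 0" --pt "-104 -54 -6 0 0" --pt "-104 -54 -6 0 0"

```text
t: 1.28
ee_pos: [0.5264, 0.3514, 0.2]
tool_rot: [-0.0, 0.15, 0.989, -0.0]
ft_force: [-0.2, 0.8, 0.5]
gripper_width: 0.0913
```

```bash
cat > snap.py <<'E'
import sys,pickle
from h import *
n=sys.argv[1]
s=read_state();c=camera("wrist");cv2.imwrite(f"pics/{n}.png",c["img"])
pickle.dump((s,c),open(f"{n}.pkl","wb"));print(s["t"],s["ee_pos"].round(4),abs(s["dq"]).max().round(4))
E
python3 snap.py b1
```

```text
1.2833 [0.5264 0.3514 0.2   ] 0.0443
```

View pics/b1.png

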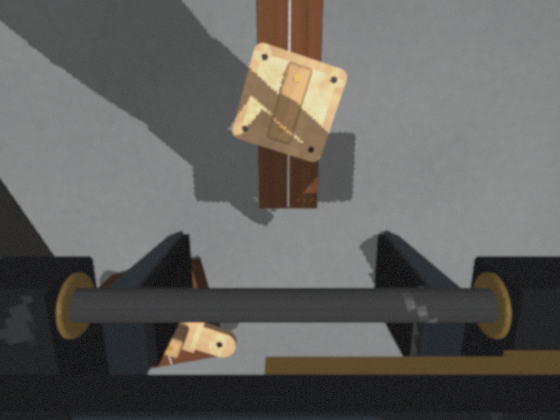

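The square pattern is at (290,103) on the long blank, whose lower end is at v≈208; its upper end is out of the picture. I'll segment it.

```bash
cat >> h.py <<'E'
import pickle
def load(n): return pickle.load(open(n+".pkl","rb"))
def woods(img,vmax=225):
    h=cv2.cvtColor(cv2.GaussianBlur(img,(3,3),0),cv2.COLOR_BGR2HSV).astype(int);b=img.astype(int)
    wood=(b[...,2]-b[...,0]>25)
    H,S,V=h[...,0],h[...,1],h[...,2]
    pat=wood&(H>=15)&(H<=32)&(V>100); 
    drk=wood&(H<15)
    for m in(pat,drk): m[vmax:]=0
    return pat.astype(np.uint8),drk.astype(np.uint8)
E
python3 - <<'E'
from h import *
s,c=load("b1");h=cv2.cvtColor(c["img"],cv2.COLOR_BGR2HSV)
for p in [(300,60),(293,100),(255,100),(262,130),(270,50),(275,25),(275,180),(285,130),(335,90),(200,180)]: print(p,h[p[1],p[0]])
p,d=woods(c["img"]);o=c["img"].copy()//2;o[p>0]=(0,255,0);o[d>0]=(0,0,255);cv2.imwrite("pics/m1.png",o)
E
```

```text
(300, 60) [ 18  92 230]
(293, 100) [ 15 111 179]
(255, 100) [ 21  81 218]
(262, 130) [ 16  95 139]
(270, 50) [ 20  85 221]
(275, 25) [ 11 145 111]
(275, 180) [ 13 139  66]
(285, 130) [ 17 120 164]
(335, 90) [ 17  95 223]
(200, 180) [90  9 85]
```

View pics/m1.png

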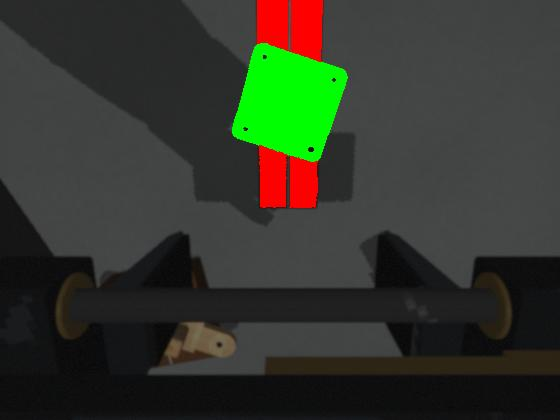

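```bash
cat >> h.py <<'E'
def rect(c,s,mask,z):
    ks=[k for k in cv2.findContours(mask,0,cv2.CHAIN_APPROX_NONE)[0] if len(k)>30]
    w=cast(c,np.vstack([k[:,0] for k in ks]),z,s)
    r=cv2.minAreaRect((w*1000).astype(np.float32))
    (x,y),(a,b),t=r
    if a<b: a,b,t=b,a,t+90
    return np.array([x,y])/1000,(a,b),np.radians(t)%np.pi,w   # centre, sizes mm, world angle of long side
def big(m):
    n,l,st,_=cv2.connectedComponentsWithStats(m);return (l==1+st[1:,4].argmax()).astype(np.uint8)
E
python3 - <<'E'
from h import *
s,c=load("b1");p,d=woods(c["img"])
for m,z in((big(p),.049),(d,.04)):
    C,sz,t,w=rect(c,s,m,z);print(C.round(4),np.round(sz,1),np.degrees(t).round(2), w.mean(0).round(4))
C,sz,t,w=rect(c,s,big(p),.049)
a=cast(c,[(280,140),(297,65)],.079,s);print(np.degrees(np.arctan2(*(a[1]-a[0])[::-1])), a)
print(shift(C,.2,t),shift(C,.2,t+np.pi/2))
E
```

```text
[0.4511 0.3805] [89.2 89.2] 145.43 [0.4497 0.3808]
[0.4565 0.3792] [190.2  59.9] 162.8 [0.4518 0.3808]
149.71309768742157 [[0.47785967 0.36443385]
 [0.42354918 0.39615368]]
(array([79.4,  5.1, -0.1]), np.float64(0.304)) (array([79.4,  5.1, -0.1]), np.float64(-1.266))
```

Request:
play_rows --pt "79 5 40 0.304 0.3" --pt "79 5 80 0.304 0.3" --pt "79 5 100 0.304 0.3" --pt "79 5 120 0.304 0.3" --pt "79 5 135 0.304 0.3" --pt "79 5 146 0.304 0.3" --pt "79 5 146 0.304 0.3" --pt "79 5 146 0.304 0.5"

```text
t: 2.0
ee_pos: [0.4511, 0.3811, 0.0543]
tool_rot: [-0.0, 0.296, 0.955, -0.0]
ft_force: [0.8, 0.6, 0.3]
gripper_width: 0.0594
```

```bash
python3 snap.py b2
```

```text
2.0 [0.4511 0.3811 0.0543] 0.0247
```

View pics/b2.png

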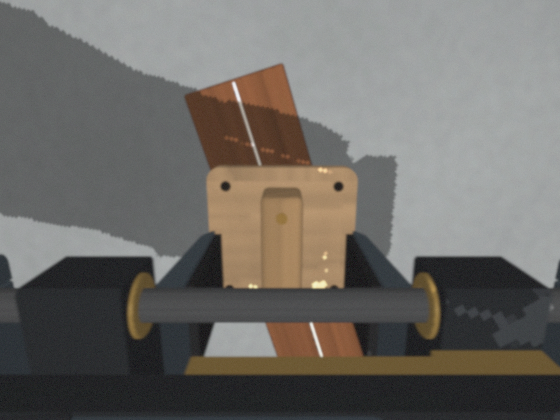

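Fingers straddle the grip centrally: plate at u 207–357, grip at u≈282. The far end of the long blank also shows, with corners at (185,96) and (283,64).

Request:
play_rows --pt "0 0 0 0 0.9" --pt "0 0 0 0 0.9" --pt "0 0 0 0 0.9" --pt "0 0 0 0 0.9" --force 20

```text
t: 2.38
ee_pos: [0.4516, 0.3808, 0.0547]
tool_rot: [0.0, 0.296, 0.955, 0.0]
ft_force: [0.5, 0.6, 0.1]
gripper_width: 0.0295
```

```bash
python3 - <<'E'
from h import *
s,c=load("b2");e2=cast(c,[(185.5,96),(283,64)],.04,s);print(e2)
s,c=load("b1");e1=cast(c,[(260,208),(317,208)],.04,s);print(e1)
print(np.linalg.norm(e1.mean(0)-e2.mean(0)),(e1.mean(0)+e2.mean(0))/2, np.degrees(np.arctan2(*(e2.mean(0)-e1.mean(0))[::-1])))
# mat
print(shift((.477,-.014),.13,np.radians(145.4-90)), shift((.477,-.014),.13,np.radians(145.4)))
E
```

```text
[[0.35146213 0.38249917]
 [0.36885192 0.43814023]]
[[0.5399016  0.32326052]
 [0.55716886 0.37905182]]
0.19745042536889137 [0.45434612 0.38073793] 162.5641742627401
(array([-244.5, -310.9,  -75.5]), np.float64(-1.569)) (array([-244.5, -310.9,  -75.5]), np.float64(0.002))
```

Request:
play_rows --pt "0 0 0 0 0.9" --pt "0 0 -20 0 0.9" --pt "0 0 -55 0 0.9" --pt "-25 -32 -75 0 0.9" --pt "-244 -310 -75 0 0.9" --pt "-244 -310 -75 0 0.9" --pt "-244 -310 -75 0 0.9" --pt "-244 -310 -75 0 0.9"

```text
t: 3.05
ee_pos: [0.4642, 0.1753, 0.1286]
tool_rot: [0.0, 0.296, 0.955, 0.0]
ft_force: [1.3, 1.3, -0.1]
gripper_width: 0.0091
```

```bash
python3 - <<'E'
from h import *
print(shift((.477,-.014),.13))
E
```

```text
(array([-117.6, -148.9,   -1.5]), 0)
```

Opening reads 9 mm, less than the 22 mm grip, so the grasp failed. I'll look.

```bash
python3 - <<'E'
from h import *
c=camera("scene");i=c["img"][60:340,200:500];cv2.imwrite("pics/s2.png",cv2.resize(i,None,fx=2,fy=2))
E
python3 snap.py b3
```

```text
3.1 [0.464  0.17   0.1282] 0.1623
```

View pics/s2.png

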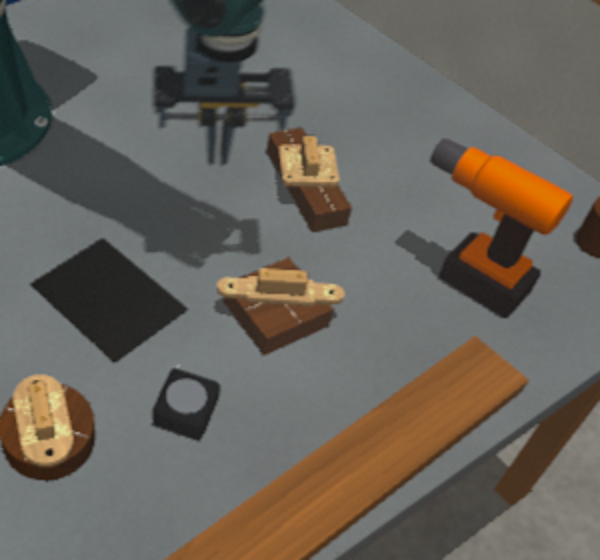

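View pics/b3.png

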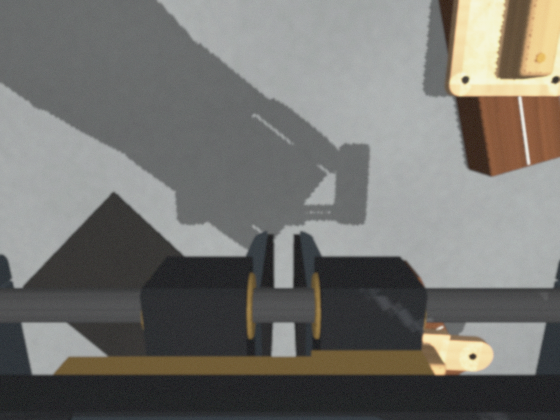

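I lifted before the slow fingers had closed, so the pattern stayed on its blank. I'm going back for it, with the fingers half open.

```bash
python3 - <<'E'
from h import *
print(shift((.451,.3805),.15,np.radians(145.4)))
E
```

```text
(array([129.2, 163.2, -21.8]), np.float64(-0.002))
```

Request:
play_rows --pt "129 163 -22 0 0.45" --pt "129 163 -22 0 0.45" --pt "129 163 -22 0 0.45" --pt "129 163 -22 0 0.45" --pt "129 163 -22 0 0.45" --pt "129 163 -22 0 0.45" --pt "129 163 -22 0 0.45" --pt "129 163 -22 0 0.45"

```text
t: 3.82
ee_pos: [0.4499, 0.3845, 0.1499]
tool_rot: [-0.0, 0.296, 0.955, -0.0]
ft_force: [0.2, -0.2, 0.2]
gripper_width: 0.05
```

```bash
python3 snap.py b4; python3 - <<'E'
from h import *
print(shift((.451,.3805),.054,np.radians(145.4)))
s,c=load("b4");p,d=woods(c["img"],235)
C,sz,t,w=rect(c,s,big(p),.049);print(C.round(4),np.round(sz,1),np.degrees(t).round(2))
E
```

```text
3.8167 [0.4499 0.3845 0.1499] 0.0259
(array([-2.7, -2.1, 95.9]), np.float64(0.002))
[0.4432 0.3861] [89.  71.3] 55.61
```

View pics/b4.png

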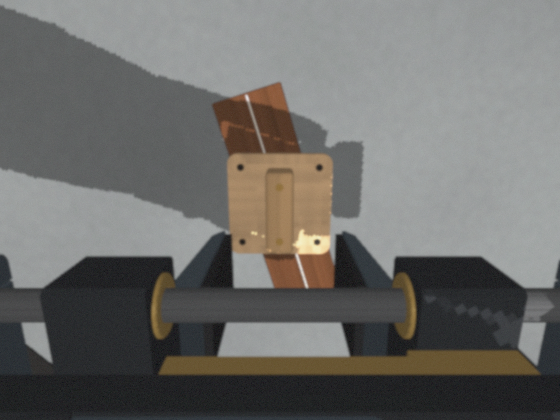

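Request:
play_rows --pt "-3 -2 40 0 0.5" --pt "-3 -2 75 0 0.55" --pt "-3 -2 96 0 0.6" --pt "-3 -2 96 0 0.9" --pt "-3 -2 96 0 0.9" --pt "-3 -2 96 0 0.9" --pt "-3 -2 96 0 0.9" --pt "-3 -2 96 0 0.9" --force 25

```text
t: 4.53
ee_pos: [0.4526, 0.3815, 0.0559]
tool_rot: [0.001, 0.296, 0.955, 0.001]
ft_force: [-0.9, 1.3, 0.2]
gripper_width: 0.0095
```

Request:
play_rows --pt "0 0 0 0 0.9" --pt "0 0 0 0 0.9" --pt "0 0 -10 0 0.9"

```text
t: 4.78
ee_pos: [0.451, 0.3804, 0.0635]
tool_rot: [-0.001, 0.296, 0.955, -0.001]
ft_force: [0.1, -0.7, -0.1]
gripper_width: 0.0093
```

```bash
python3 snap.py b5; python3 - <<'E'
from h import *
c=camera("scene");i=c["img"][20:220,280:480];cv2.imwrite("pics/s3.png",cv2.resize(i,None,fx=3,fy=3))
E
```

```text
4.7833 [0.451  0.3804 0.0635] 0.2424
```

View pics/b5.png

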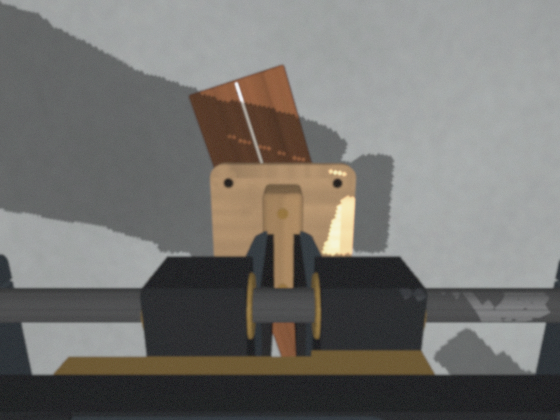

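View pics/s3.png

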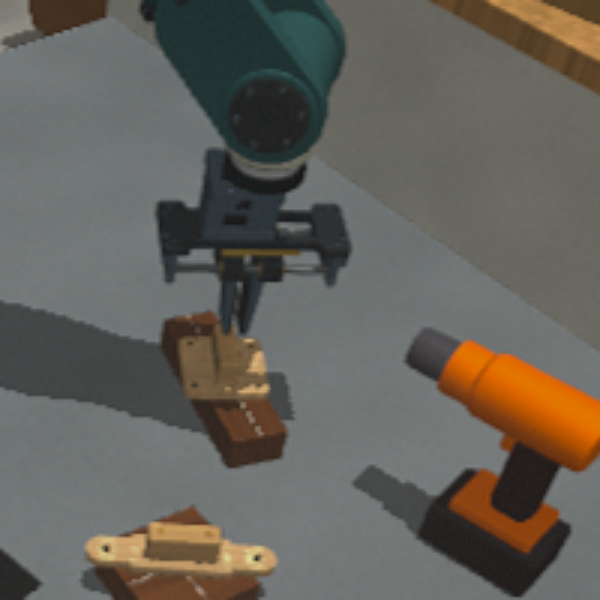

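The fingers look as if they stand over the grip rather than beside it. I'll triangulate plate holes and grip heights across the views taken so far.

```bash
python3 - <<'E'
from h import *
def tri(obs):
    A=np.zeros((3,3));b=np.zeros(3);L=[]
    for n,uv in obs:
        s,c=load(n);M,p=pose(c,s);f=210/np.tan(np.radians(c["vertical_fov"]/2))
        d=M@np.array([(uv[0]-c["cx"])/f,(uv[1]-c["cy"])/f,1]);d/=np.linalg.norm(d);P=np.eye(3)-np.outer(d,d);A+=P;b+=P@p;L.append((P,p))
    x=np.linalg.solve(A,b);return x.round(4),[np.linalg.norm(P@(x-p)).round(4) for P,p in L]
def blob(n,u,v):
    s,c=load(n);g=255-cv2.cvtColor(c["img"],cv2.COLOR_BGR2GRAY)[v-6:v+7,u-6:u+7].astype(float);g-=np.median(g)+25;g[g<0]=0
    yy,xx=np.mgrid[-6:7,-6:7];return (u+(g*xx).sum()/g.sum(),v+(g*yy).sum()/g.sum())
for o in ([("b1",264,57),("b2",225,186),("b4",240,168),("b5",228,183)],[("b1",334,79),("b2",338,186),("b4",320,168),("b5",337,183)]):
    bl=[(n,blob(n,u,v)) for n,u,v in o];print(np.round([b for _,b in bl],1).tolist());print(tri(bl))
# grip far end dowel (b1 295,77)
print(tri([("b1",(295,76)),("b2",(281,218)),("b4",(279.5,187)),("b5",(282,213))]))
E
```

```text
[[264.3, 56.5], [225.0, 185.8], [240.0, 166.9], [228.0, 182.5]]
(array([0.4053, 0.3722, 0.0501]), [np.float64(0.0001), np.float64(0.0002), np.float64(0.0), np.float64(0.0001)])
[[333.3, 79.4], [338.0, 186.1], [318.9, 167.2], [337.0, 182.8]]
(array([0.4424, 0.4262, 0.0509]), [np.float64(0.0002), np.float64(0.0001), np.float64(0.0), np.float64(0.0002)])
(array([0.4323, 0.393 , 0.0814]), [np.float64(0.0013), np.float64(0.0004), np.float64(0.0007), np.float64(0.0003)])
```

```bash
python3 - <<'E'
from h import *
for n in("b1","b2","b5"):
    s,c=load(n);i=c["img"][0:260,180:400];cv2.imwrite(f"pics/z_{n}.png",cv2.resize(i,None,fx=2.3,fy=2.3,interpolation=cv2.INTER_CUBIC))
E
```

```text
(no output)
```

View pics/z_b5.png

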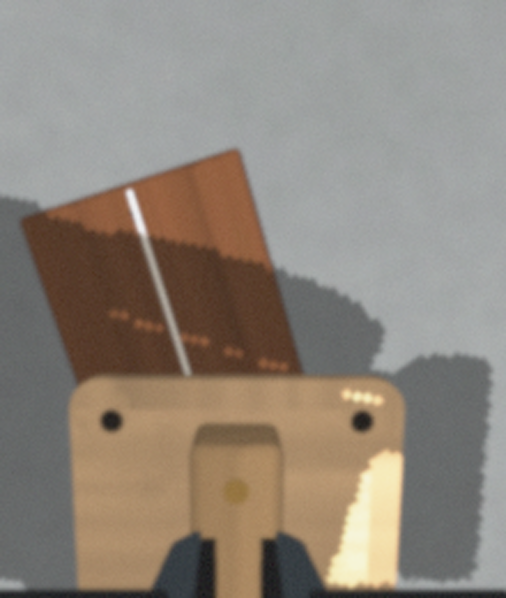

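View pics/z_b1.png

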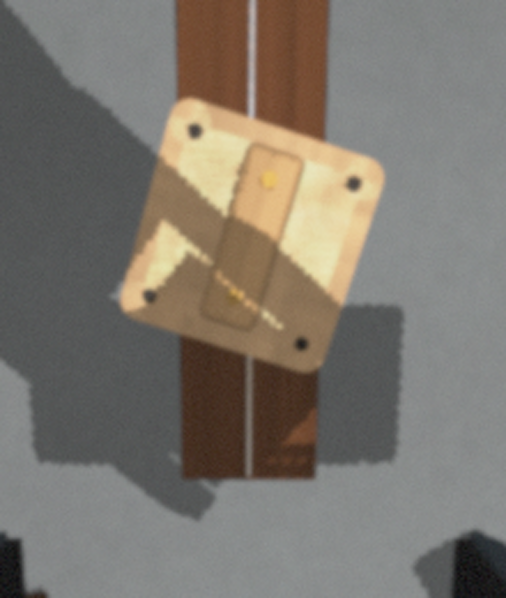

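Calibration agrees with the known heights: plate holes at 0.050 and grip top at 0.081. The finger gap in pixels, however, implies the visible tips sit about 37 mm short of the reported TCP. I'll cross-check with the scene camera.

```bash
python3 - <<'E'
from h import *
s=read_state();print(s["ee_pos"],s["gripper_width"]);c=camera("scene");i=c["img"]
cv2.imwrite("pics/s4.png",cv2.resize(i[70:170,310:420],None,fx=6,fy=6,interpolation=cv2.INTER_CUBIC))
M,p=pose(c);f=210/np.tan(np.radians(c["vertical_fov"]/2))
for z in(0.04,.049,.0635,.079,.09,.1,.11):
    q=M.T@(np.r_[s["ee_pos"][:2],z]-p);u,v=f*q[:2]/q[2]+[c["cx"],c["cy"]];print(z,(u,v),((u-310)*6,(v-70)*6))
E
```

```text
[0.45246328 0.38164325 0.06587676] 0.009539635238943881
0.04 (np.float64(354.6601288807228), np.float64(143.42311855770842)) (np.float64(267.96077328433694), np.float64(440.5387113462505))
0.049 (np.float64(355.0903575449495), np.float64(141.28606676288825)) (np.float64(270.5421452696969), np.float64(427.7164005773295))
0.0635 (np.float64(355.7929859783299), np.float64(137.79593818824713)) (np.float64(274.75791586997946), np.float64(406.7756291294828))
0.079 (np.float64(356.5573078234609), np.float64(133.99936323456888)) (np.float64(279.3438469407655), np.float64(383.99617940741325))
0.09 (np.float64(357.10822850254044), np.float64(131.2628044603026)) (np.float64(282.64937101524265), np.float64(367.57682676181554))
0.1 (np.float64(357.61532097856013), np.float64(128.74395117105087)) (np.float64(285.6919258713608), np.float64(352.4637070263052))
0.11 (np.float64(358.12848157107715), np.float64(126.19495605181461)) (np.float64(288.7708894264629), np.float64(337.1697363108877))
```

View pics/s4.png

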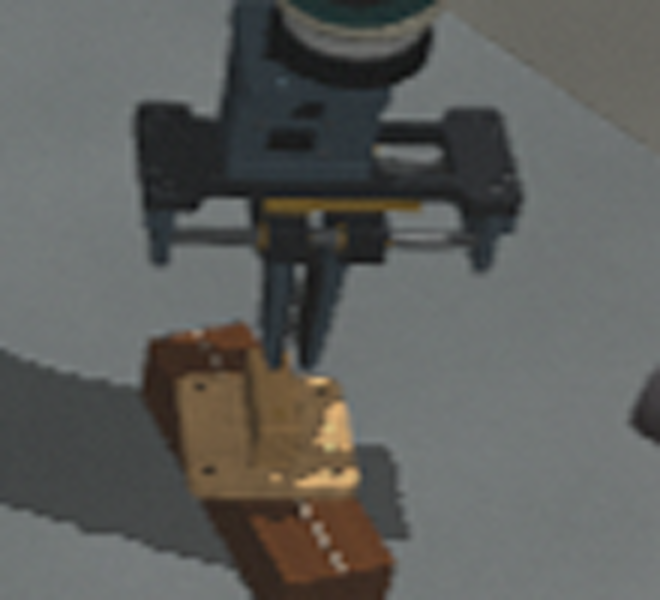

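The scene camera agrees: the tips hang at about z 0.09 while the TCP reads 0.066, so the real fingertips are some 25–30 mm short of the stated TCP. I'll reopen, go lower, and check the width.

Request:
play_rows --pt "0 0 0 0 0.45" --pt "0 0 0 0 0.45" --pt "0 0 0 0 0.45" --pt "0 0 0 0 0.45" --pt "0 0 0 0 0.45" --pt "0 0 15 0 0.45" --pt "0 0 24 0 0.45" --pt "0 0 30 0 0.45"

```text
t: 5.6
ee_pos: [0.4512, 0.3806, 0.033]
tool_rot: [-0.0, 0.296, 0.955, -0.001]
ft_force: [0.5, 0.2, -0.6]
gripper_width: 0.0504
```

Request:
play_rows --pt "0 0 0 0 0.95" --pt "0 0 0 0 0.95" --pt "0 0 0 0 0.95" --pt "0 0 0 0 0.95" --pt "0 0 0 0 0.95" --pt "0 0 0 0 0.95" --force 20

```text
t: 6.1
ee_pos: [0.452, 0.3812, 0.0347]
tool_rot: [0.0, 0.296, 0.955, 0.0]
ft_force: [-0.4, -0.1, 3.1]
gripper_width: 0.0217
```

```bash
python3 snap.py b6
```

```text
6.1 [0.452  0.3812 0.0347] 0.0028
```

View pics/b6.png

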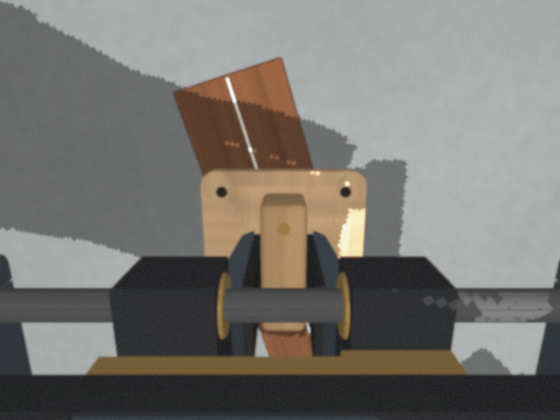

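Gripped this time, with an opening of 21.7 mm. Lifting and carrying it to the mat.

```bash
python3 - <<'E'
from h import *
print(shift((.477,-.014),.11))
E
```

```text
(array([-244.4, -311.5,  -75.4]), 0)
```

Request:
play_rows --pt "0 0 -15 0 0.95" --pt "0 0 -45 0 0.95" --pt "-8 -10 -75 0 0.95" --pt "-244 -311 -75 0 0.95" --pt "-244 -311 -75 0 0.95" --pt "-244 -311 -75 0 0.95" --pt "-244 -311 -75 0 0.95" --pt "-244 -311 -75 0 0.95"

```text
t: 6.82
ee_pos: [0.4655, 0.1586, 0.1094]
tool_rot: [0.0, 0.296, 0.955, 0.0]
ft_force: [2.0, 0.0, -2.4]
gripper_width: 0.0219
```

```bash
python3 - <<'E'
from h import *
print(shift((.477,-.014),.11))
E
```

```text
(array([-107.1, -135.8,   -0.6]), 0)
```

Request:
play_rows --pt "-107 -136 0 0 0.95" --pt "-107 -136 0 0 0.95" --pt "-107 -136 0 0 0.95" --pt "-107 -136 0 0 0.95" --pt "-107 -136 40 0 0.95" --pt "-107 -136 75 0 0.95" --pt "-107 -136 98 0 0.95" --pt "-107 -136 105 0 0.95"

```text
t: 7.48
ee_pos: [0.4747, -0.0126, 0.0013]
tool_rot: [-0.002, 0.297, 0.955, -0.0]
ft_force: [-0.9, -0.1, -1.0]
gripper_width: 0.0218
```

```bash
python3 snap.py m1
```

```text
7.4833 [ 0.4747 -0.0126  0.0013] 0.1209
```

View pics/m1.png

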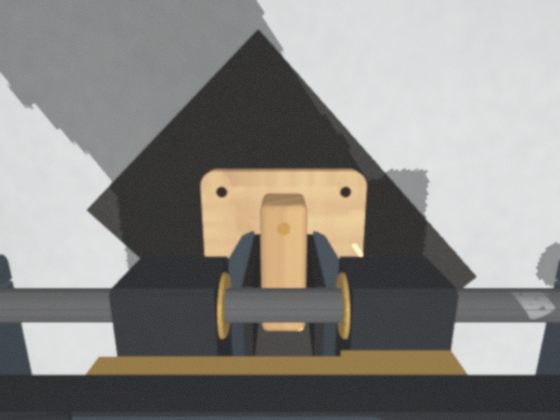

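Request:
play_rows --pt "0 0 3 0 0.95" --pt "0 0 3 0 0.4" --pt "0 0 3 0 0.4" --pt "0 0 3 0 0.4" --pt "0 0 0 0 0.4" --pt "0 0 -40 0 0.4" --pt "0 0 -80 0 0.4" --pt "0 0 -110 0 0.4"

```text
t: 8.2
ee_pos: [0.4775, -0.0123, 0.1173]
tool_rot: [0.001, 0.296, 0.955, 0.0]
ft_force: [0.3, 0.1, 1.3]
gripper_width: 0.0548
```

```bash
python3 - <<'E'
from h import *
print(shift((.693,.126),.21))
E
```

```text
(array([-99.5, 236. , -92.4]), 0)
```

Request:
play_rows --pt "-99 236 -92 0 0.4" --pt "-99 236 -92 0 0.4" --pt "-99 236 -92 0 0.4" --pt "-99 236 -92 0 0.4" --pt "-99 236 -92 0 0.4" --pt "-99 236 -92 0 0.4" --pt "-99 236 -92 0 0.4" --pt "-99 236 -92 0 0.4"

```text
t: 8.87
ee_pos: [0.6961, 0.1286, 0.2092]
tool_rot: [0.002, 0.296, 0.955, 0.001]
ft_force: [0.9, 1.3, 0.0]
gripper_width: 0.055
```

```bash
python3 snap.py a1
```

```text
8.8667 [0.6961 0.1286 0.2092] 0.1013
```

View pics/a1.png

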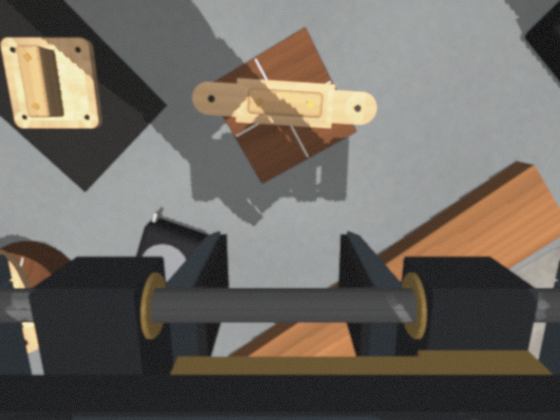

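```bash
cat >> h.py <<'E'
def roi(m,u0,u1,v0,v1):
    o=np.zeros_like(m);o[v0:v1,u0:u1]=m[v0:v1,u0:u1];return o
E
python3 - <<'E'
from h import *
s,c=load("a1");p,d=woods(c["img"])
p=big(roi(p,180,390,20,190));d=cv2.morphologyEx(roi(d,180,390,20,190),cv2.MORPH_OPEN,np.ones((5,5)))
o=c["img"].copy()//2;o[p>0]=(0,255,0);o[d>0]=(0,0,255);cv2.imwrite("pics/m2.png",o)
C,sz,t,w=rect(c,s,p,.049);print("long",C.round(4),np.round(sz,1),np.degrees(t).round(2))
B,sz,tb,w=rect(c,s,d,.04);print("sq blank",B.round(4),np.round(sz,1),np.degrees(tb).round(2))
print(shift(C,.12,t),shift(C,.035,t))
E
```

```text
long [0.6303 0.1768] [176.2  41.6] 52.6
sq blank [0.6332 0.1715] [109.3 109.2] 84.67
(array([80.5,  4.8, 87.6]), np.float64(-1.519)) (array([ 80.6,   4.6, 172.6]), np.float64(-1.519))
```

View pics/m2.png

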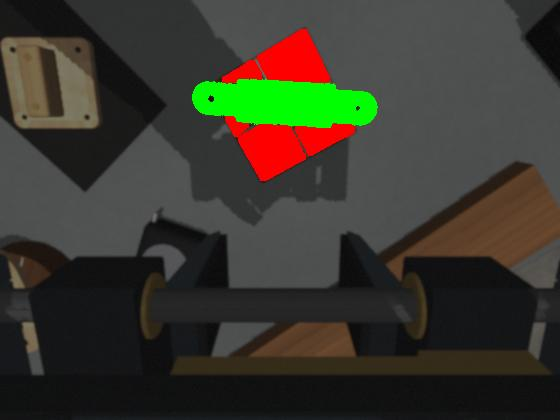

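Request:
play_rows --pt "40 2 20 -0.12 0.4" --pt "80 5 40 -0.24 0.4" --pt "80 5 60 -0.36 0.4" --pt "80 5 80 -0.48 0.4" --pt "80 5 88 -0.6 0.4" --pt "80 5 88 -0.72 0.4" --pt "80 5 88 -0.84 0.4" --pt "80 5 88 -0.96 0.4"

```text
t: 9.58
ee_pos: [0.6279, 0.1748, 0.1181]
tool_rot: [-0.001, -0.181, 0.983, -0.0]
ft_force: [-0.7, 1.1, 0.3]
gripper_width: 0.0546
```

```bash
python3 - <<'E'
from h import *
print(shift((.6303,.1768),.12,np.radians(52.6)),read_state()["joint_positions"].round(2))
E
```

```text
(array([-3. ,  1. , -1.9]), np.float64(-0.554)) [ 0.24  0.38  1.86 -0.    0.9  -1.7 ]
```

Request:
play_rows --pt "-3 1 0 -0.12 0.4" --pt "-3 1 0 -0.24 0.4" --pt "-3 1 0 -0.36 0.4" --pt "-3 1 0 -0.48 0.4" --pt "-3 1 0 -0.555 0.4" --pt "-3 1 0 -0.555 0.4" --pt "-3 1 0 -0.555 0.4"

```text
t: 10.17
ee_pos: [0.6309, 0.1771, 0.1184]
tool_rot: [-0.0, -0.44, 0.898, 0.0]
ft_force: [-0.1, 1.2, 0.6]
gripper_width: 0.0545
```

```bash
python3 snap.py a2;python3 - <<'E'
from h import *
print(shift((.6303,.1768),.034,np.radians(52.6)))
E
```

```text
10.1667 [0.6309 0.1771 0.1184] 0.0209
(array([ 0.7,  0.4, 84.4]), np.float64(-0.008))
```

View pics/a2.png

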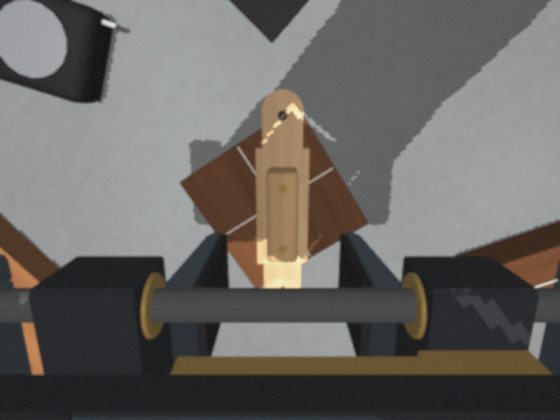

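Request:
play_rows --pt "0 0 35 -0.008 0.45" --pt "0 0 65 -0.008 0.45" --pt "0 0 80 -0.008 0.5" --pt "0 0 84 -0.008 0.6" --pt "0 0 84 -0.008 0.95" --pt "0 0 84 -0.008 0.95" --pt "0 0 84 -0.008 0.95" --pt "0 0 84 -0.008 0.95" --force 20

```text
t: 10.88
ee_pos: [0.6327, 0.1778, 0.0359]
tool_rot: [0.001, -0.444, 0.896, -0.0]
ft_force: [1.0, -0.6, 3.8]
gripper_width: 0.0218
```

Request:
play_rows --pt "0 0 0 0 0.95" --pt "0 0 0 0 0.95" --pt "0 0 0 0 0.95"

```text
t: 11.13
ee_pos: [0.6327, 0.1778, 0.0358]
tool_rot: [0.001, -0.444, 0.896, -0.0]
ft_force: [-2.1, -1.0, 7.5]
gripper_width: 0.0217
```

```bash
python3 - <<'E'
from h import *
s=read_state();print(s["ee_pos"],s["gripper_width"],np.degrees(np.arctan2(*rot(s["tool_rot"])[:2,0][::-1])),shift((.4545,.3807),.11,np.radians(162.6)))
E
```

```text
[0.6326743  0.17781893 0.03582089] 0.021657958375032066 -127.22387973930653 (array([-53.9, 264.5, -74.5]), np.float64(1.225))
```

```bash
python3 - <<'E'
from h import *
print(shift((.4564,.3801),.11,np.radians(162.6)))
E
```

```text
(array([-54.6, 262.6, -74.5]), np.float64(1.225))
```

Request:
play_rows --pt "0 0 -25 0 0.95" --pt "0 0 -60 0 0.95" --pt "-8 38 -75 0.12 0.95" --pt "-16 76 -75 0.24 0.95" --pt "-24 114 -75 0.36 0.95" --pt "-32 152 -75 0.48 0.95" --pt "-40 190 -75 0.6 0.95" --pt "-48 228 -75 0.72 0.95"

```text
t: 11.8
ee_pos: [0.478, 0.3548, 0.1101]
tool_rot: [0.0, -0.098, 0.995, 0.0]
ft_force: [0.5, 0.1, -0.4]
gripper_width: 0.0218
```

```bash
python3 - <<'E'
from h import *
print(shift((.4564,.3801),.11,np.radians(162.6)))
E
```

```text
(array([16.3, 29. ,  0.1]), np.float64(0.499))
```

Request:
play_rows --pt "16 29 0 0.12 0.95" --pt "16 29 0 0.24 0.95" --pt "16 29 0 0.36 0.95" --pt "16 29 0 0.48 0.95" --pt "16 29 0 0.499 0.95" --pt "16 29 0 0.499 0.95" --pt "16 29 0 0.499 0.95"

```text
t: 12.38
ee_pos: [0.4579, 0.3787, 0.1096]
tool_rot: [0.0, 0.146, 0.989, 0.0]
ft_force: [0.1, -0.2, -0.4]
gripper_width: 0.0218
```

```bash
python3 snap.py b7;python3 - <<'E'
from h import *
print(shift((.4564,.3801),.05,np.radians(162.6)))
E
```

```text
12.3833 [0.4579 0.3787 0.1096] 0.0031
(array([ 1.9,  1. , 59.4]), np.float64(0.01))
```

View pics/b7.png

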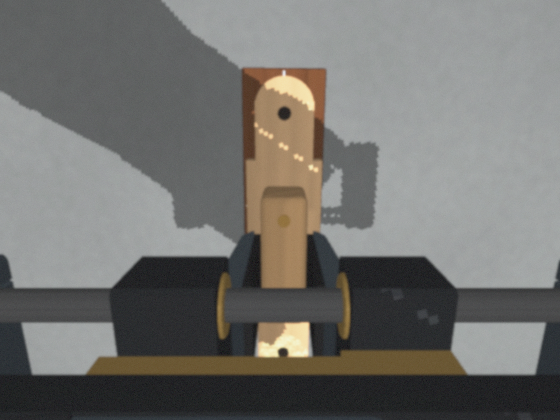

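Request:
play_rows --pt "2 1 30 0.01 0.95" --pt "2 1 55 0.01 0.95" --pt "2 1 66 0.01 0.95" --pt "2 1 70 0.01 0.95" --pt "2 1 72 0.01 0.95" --pt "2 1 73 0.01 0.95" --pt "2 1 73 0.01 0.95"

```text
t: 13.02
ee_pos: [0.4568, 0.3807, 0.0372]
tool_rot: [0.0, 0.153, 0.988, 0.0]
ft_force: [-0.0, -0.5, -0.5]
gripper_width: 0.0218
```

```bash
python3 snap.py b8;python3 - <<'E'
from h import *
s,c=load("b8");print(s["ft_force"],shift((.4564,.3801),.05,np.radians(162.6)))
p,d=woods(c["img"],240)
# horizontal section through plate tip region & blank: edges by row
for v in (100,120,140,150,165,180,200):
    w=np.where(p[v]>0)[0];k=np.where((p[v]|d[v])>0)[0]
    if len(w):
        a=cast(c,[(w[0]-.5,v),(w[-1]+.5,v)],.049,s)
        b=cast(c,[(k[0]-.5,v),(k[-1]+.5,v)],.040,s)
        ydir=rot(s["tool_rot"])[:2,1];print(v,((a-s["ee_pos"][:2])@ydir*1000).round(1),((b-s["ee_pos"][:2])@ydir*1000).round(1))
E
```

```text
13.0167 [0.4568 0.3807 0.0372] 0.0044
[-0.00811727 -0.49398813 -0.4696151 ] (array([  0.1,  -0.6, -12.7]), np.float64(-0.003))
100 [-13.6  16.2] [-31.2  28. ]
120 [-13.8  16.4] [-31.1  27.9]
140 [-14.5  16.1] [-31.   27.7]
150 [-14.1  16.2] [-31.2  27.9]
165 [-19.   21.2] [-31.   27.6]
180 [-18.7  21.4] [-30.7  27.9]
200 [-19.   21.1] [-30.6  27.7]
```

View pics/b8.png

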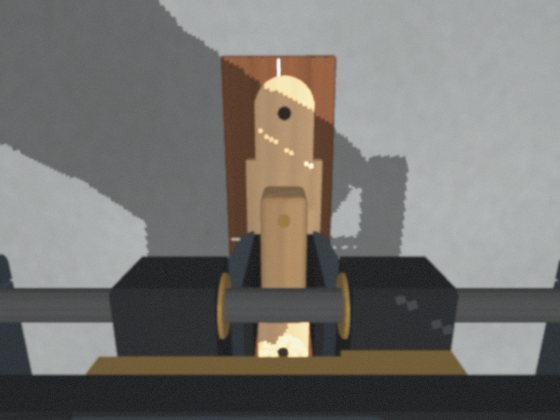

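```bash
python3 - <<'E'
from h import *
s,c=load("b8");p,d=woods(c["img"],240);X=rot(s["tool_rot"])[:2,0]
g=c["img"].astype(int);print(g[50:62,260].tolist());print(g[70:82,284].tolist())
for uv,z in(((284,75.5),.049),((284,55.5),.04)): print((cast(c,uv,z,s)-s["ee_pos"][:2])@X*1000)
E
```

```text
[[174, 174, 171], [174, 175, 171], [172, 174, 172], [173, 174, 171], [158, 159, 159], [128, 134, 145], [88, 103, 134], [64, 92, 136], [64, 94, 143], [65, 97, 147], [68, 100, 151], [70, 101, 151]]
[[67, 99, 152], [68, 100, 154], [70, 102, 153], [71, 102, 156], [86, 123, 174], [127, 174, 219], [164, 217, 242], [181, 231, 246], [182, 232, 246], [185, 233, 246], [187, 234, 246], [185, 233, 246]]
[91.4529283]
[101.91477125]
```

Side borders differ by 5.5 mm and the end border is 10.4 mm instead of 12. Shifting (−1.6, −2.75) mm before release.

Request:
play_rows --pt "0 0 -3 0 0.95" --pt "-1.6 -2.75 -3 -0.003 0.95" --pt "-1.6 -2.75 -3 -0.003 0.95" --pt "-1.6 -2.75 0 -0.003 0.95" --pt "-1.6 -2.75 1 -0.003 0.95" --pt "-1.6 -2.75 1 -0.003 0.95"

```text
t: 13.57
ee_pos: [0.457, 0.3772, 0.0357]
tool_rot: [0.0, 0.152, 0.988, -0.0]
ft_force: [-2.3, -2.8, 11.4]
gripper_width: 0.0218
```

```bash
cat > sect.py <<'E'
import sys
from h import *
s,c=load(sys.argv[1]);p,d=woods(c["img"],240);Y=rot(s["tool_rot"])[:2,1]
print(s["ft_force"].round(1))
for v in map(int,sys.argv[2:]):
    w=np.where(p[v]>0)[0];k=np.where((p[v]|d[v])>0)[0]
    if len(w):
        f=lambda q,z:((cast(c,[(q[0]-.5,v),(q[-1]+.5,v)],z,s)-s["ee_pos"][:2])@Y*1000)
        a=f(w,.049);b=f(k,.04);print(v,a.round(1),b.round(1),"mid",a.mean().round(2),b.mean().round(2))
E
python3 snap.py b9;python3 sect.py b9 95 120 140 150 165 180 200 215
python3 - <<'E'
from h import *
s,c=load("b9");g=c["img"][:,:,2].astype(int)-c["img"][:,:,0]
print(g[48:62,260].tolist());print(c["img"][66:82,282,1].tolist())
E
```

```text
13.5667 [0.457  0.3772 0.0357] 0.0014
[-2.3 -2.8 11.4]
95 [-12.4  15.6] [-27.7  31.4] mid 1.57 1.86
120 [-14.2  16.3] [-27.6  31.4] mid 1.08 1.88
140 [-13.3  16. ] [-27.5  30.7] mid 1.34 1.63
150 [-14.   16.1] [-27.7  31. ] mid 1.09 1.64
165 [-18.8  21. ] [-27.4  30.7] mid 1.09 1.65
180 [-19.   21.2] [-27.7  31. ] mid 1.1 1.66
200 [-18.8  21. ] [-27.6  30.9] mid 1.1 1.67
215 [-18.5  20.7] [-27.9  30.7] mid 1.11 1.4
[-2, 0, 0, 4, 22, 53, 73, 76, 79, 78, 78, 79, 81, 80]
[111, 110, 113, 113, 114, 118, 121, 126, 135, 169, 213, 230, 233, 234, 234, 234]
```

Now within 0.5 mm sideways and about 11.6 mm at the end. Releasing, then backing off for a check view.

Request:
play_rows --pt "0 0 -1 0 0.5" --pt "0 0 -1 0 0.4" --pt "0 0 -1 0 0.4" --pt "0 0 -5 0 0.4" --pt "0 0 -40 0 0.4" --pt "-20 0 -75 0 0.4" --pt "-50 0 -110 0 0.4" --pt "-74 0 -145 0 0.4"

```text
t: 14.28
ee_pos: [0.525, 0.3554, 0.1777]
tool_rot: [-0.0, 0.151, 0.989, -0.0]
ft_force: [1.2, 0.1, -0.5]
gripper_width: 0.0546
```

Request:
play_rows --pt "0 0 -30 0 0.4" --pt "0 0 -30 0 0.4" --pt "0 0 -30 0 0.4"

```text
t: 14.53
ee_pos: [0.5255, 0.3562, 0.2078]
tool_rot: [0.001, 0.152, 0.988, 0.001]
ft_force: [0.2, -0.4, -0.5]
gripper_width: 0.0544
```

```bash
python3 snap.py b10;python3 sect.py b10 20 40 80 110 130 150 180; python3 - <<'E'
from h import *
s,c=load("b10");p,d=woods(c["img"]);p=big(p);d=roi(cv2.morphologyEx(d,cv2.MORPH_OPEN,np.ones((5,5))),200,380,0,235)
C,sz,t,w=rect(c,s,p,.049);print("long",C.round(4),np.round(sz,1),np.degrees(t).round(2))
B,sz,tb,w=rect(c,s,d|p,.04);print("blank",B.round(4),np.round(sz,1),np.degrees(tb).round(2))
# to mat
print(shift((.4775,-.0123),.12,np.radians(145.4)))
E
```

```text
14.5333 [0.5255 0.3562 0.2078] 0.0447
[ 0.2 -0.4 -0.5]
20 [-13.7  15. ] [-28.8  30.1] mid 0.62 0.62
40 [-14.8  16.1] [-28.3  30.4] mid 0.61 1.09
80 [-19.9  20.2] [-28.1  30.3] mid 0.14 1.09
110 [-20.4  19.7] [-28.7  29.9] mid -0.35 0.61
130 [-20.7  19.9] [-28.1  30.3] mid -0.36 1.1
150 [-20.   20.2] [-27.5  29.7] mid 0.11 1.11
180 [-15.4  14.6] [-28.1  29.3] mid -0.41 0.6
long [0.4541 0.3793] [175.8  40.9] 161.67
blank [0.4546 0.3795] [194.2  59. ] 162.53
(array([ -65.6, -365.3,   85.9]), np.float64(0.3))
```

View pics/b10.png

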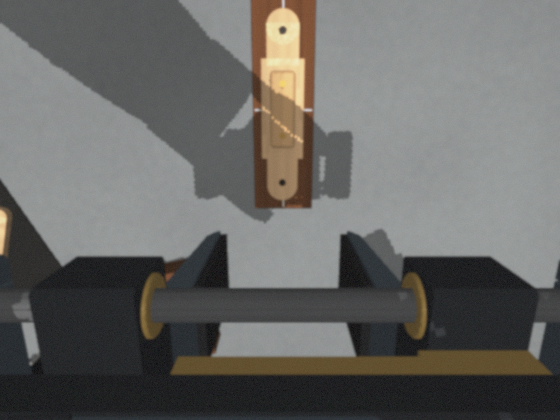

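```bash
python3 - <<'E'
from h import *
s,c=load("b10");X=rot(s["tool_rot"])[:2,0]
g=c["img"].astype(int);print((g[190:213,283,2]).tolist());print((g[203:214,270,2]-g[203:214,270,0]).tolist())
p,d=woods(c["img"]);print(np.where(p[:,283])[0][[0,-1]])
f=lambda uv,z:((cast(c,uv,z,s)-s["ee_pos"][:2])@X*1000)[0]
print(f((283,199),.049),f((283,7.5),.049),f((283,208),.04))
# white cross line on blank: rows
for u in (257,259,308,310): print(u,(g[98:122,u].min(1)).tolist())
E
```

```text
[157, 157, 152, 157, 155, 153, 158, 154, 152, 146, 138, 127, 129, 127, 128, 126, 115, 111, 121, 139, 146, 150, 148]
[37, 41, 38, 32, 21, 7, 0, -2, -3, -3, -2]
[  8 200]
-11.81476568777275 163.3240532466881 -23.610995345854434
257 [36, 37, 43, 47, 49, 54, 55, 58, 58, 77, 121, 164, 168, 121, 63, 42, 39, 34, 41, 38, 35, 37, 38, 33]
259 [37, 40, 38, 41, 42, 50, 53, 55, 58, 62, 88, 122, 124, 90, 52, 42, 39, 34, 38, 39, 40, 36, 37, 39]
308 [55, 53, 56, 59, 55, 57, 57, 58, 60, 79, 129, 177, 189, 139, 80, 52, 43, 42, 40, 40, 34, 33, 37, 40]
310 [56, 51, 57, 52, 57, 59, 56, 55, 55, 79, 120, 171, 181, 135, 77, 60, 51, 54, 45, 43, 40, 43, 36, 35]
```

Long pattern: centred within about 1 mm and 0.9°. Next, the square pattern from the mat.

Request:
play_rows --pt "-65 -365 86 0.12 0.4" --pt "-65 -365 86 0.24 0.4" --pt "-65 -365 86 0.3 0.4" --pt "-65 -365 86 0.3 0.4" --pt "-65 -365 86 0.3 0.4" --pt "-65 -365 86 0.3 0.4" --pt "-65 -365 86 0.3 0.4" --pt "-65 -365 86 0.3 0.4"

```text
t: 15.25
ee_pos: [0.4811, 0.0325, 0.1289]
tool_rot: [-0.001, 0.297, 0.955, -0.0]
ft_force: [1.3, 0.1, -0.4]
gripper_width: 0.0551
```

```bash
python3 - <<'E'
from h import *
print(shift((.4775,-.0123),.11,np.radians(145.4)))
E
```

```text
(array([-22.5, -38.9,  18.9]), np.float64(0.001))
```

Request:
play_rows --pt "-22 -38 19 0 0.4" --pt "-22 -38 19 0 0.4" --pt "-22 -38 19 0 0.4" --pt "-22 -38 19 0 0.4"

```text
t: 15.58
ee_pos: [0.4789, -0.0096, 0.1109]
tool_rot: [-0.001, 0.298, 0.955, -0.0]
ft_force: [-0.0, 0.4, 0.2]
gripper_width: 0.0545
```

```bash
python3 snap.py m2; python3 - <<'E'
from h import *
print(shift((.4775,-.0123),.0,np.radians(145.4)))
s,c=load("m2");p,d=woods(c["img"],234);p=big(p);C,sz,t,w=rect(c,s,p,.012);print(C,sz,np.degrees(t))
E
```

```text
15.5833 [ 0.4789 -0.0096  0.1109] 0.0297
(array([ -0.3,  -3.7, 111.4]), np.float64(0.0))
[ 0.47045157 -0.00643115] (89.29810333251953, 72.3741683959961) 55.382102966308594
```

View pics/m2.png

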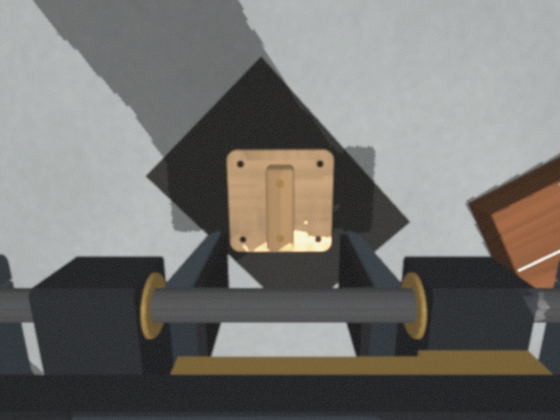

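Request:
play_rows --pt "0 -3 40 0 0.4" --pt "0 -3 80 0 0.45" --pt "0 -3 100 0 0.5" --pt "0 -3 110 0 0.6" --pt "0 -3 111 0 0.95" --pt "0 -3 111 0 0.95" --pt "0 -3 111 0 0.95" --pt "0 -3 111 0 0.95"

```text
t: 16.3
ee_pos: [0.4791, -0.0122, 0.0021]
tool_rot: [0.001, 0.297, 0.955, 0.0]
ft_force: [-0.1, -1.0, -1.3]
gripper_width: 0.0218
```

Request:
play_rows --pt "0 0 0 0 0.95" --pt "0 0 0 0 0.95" --pt "0 0 -20 0 0.95" --pt "0 0 -60 0 0.95" --pt "0 0 -100 0 0.95" --pt "0 0 -110 0 0.95"

```text
t: 16.8
ee_pos: [0.4808, -0.0126, 0.1163]
tool_rot: [0.003, 0.298, 0.955, 0.001]
ft_force: [2.6, -0.6, 0.3]
gripper_width: 0.0216
```

```bash
python3 - <<'E'
from h import *
s=read_state();print(s["joint_positions"].round(2))
for a in(84.67,84.67+90): print(shift((.6332,.1715),.11,np.radians(a)))
E
```

```text
[-0.07  0.12  2.2  -0.    0.81 -1.04]
(array([-20.7, 238.1,   7.3]), np.float64(1.06))
(array([-20.7, 238.1,   7.3]), np.float64(-0.511))
```

Request:
play_rows --pt "-3 38 5 -0.1 0.95" --pt "-6 76 5 -0.22 0.95" --pt "-10 114 5 -0.34 0.95" --pt "-14 152 5 -0.46 0.95" --pt "-18 190 5 -0.511 0.95" --pt "-20 228 5 -0.511 0.95" --pt "-20 238 5 -0.511 0.95" --pt "-20 238 5 -0.511 0.95"

```text
t: 17.47
ee_pos: [0.631, 0.1742, 0.1057]
tool_rot: [0.001, 0.046, 0.999, 0.0]
ft_force: [0.1, -0.1, -1.4]
gripper_width: 0.0217
```

```bash
python3 snap.py a3; python3 - <<'E'
from h import *
s=read_state();print(s["joint_positions"].round(2))
print(shift((.6332,.1715),.0365,np.radians(84.67+90)))
E
```

```text
17.4667 [0.631  0.1742 0.1057] 0.0639
[ 0.23  0.4   1.86 -0.    0.88 -1.25]
(array([-3.6, -0.9, 68.9]), np.float64(0.001))
```

View pics/a3.png

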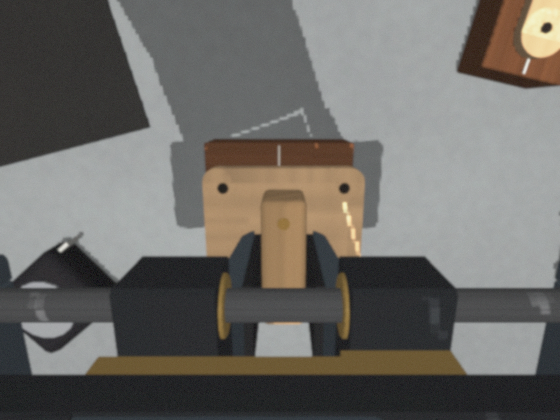

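Request:
play_rows --pt "-3 -1 30 0 0.95" --pt "-3 -1 55 0 0.95" --pt "-3 -1 64 0 0.95" --pt "-3 -1 67 0 0.95" --pt "-3 -1 67 0 0.95"

```text
t: 17.93
ee_pos: [0.6313, 0.1696, 0.0386]
tool_rot: [-0.001, 0.047, 0.999, -0.0]
ft_force: [0.9, -0.0, -0.3]
gripper_width: 0.0218
```

```bash
python3 snap.py a4; python3 sect.py a4 180 190 200 210 220; python3 - <<'E'
from h import *
s,c=load("a4");X=rot(s["tool_rot"])[:2,0];g=c["img"].astype(int)
p,d=woods(c["img"],240)
f=lambda uv,z:((cast(c,uv,z,s)-s["ee_pos"][:2])@X*1000)[0]
for u in(235,250,300,320,335):
    k=np.where((p|d)[:,u])[0][0];w=np.where(p[:,u])[0][0];print(u,k,w,f((u,k-.5),.04),f((u,w-.5),.049))
E
```

```text
17.9333 [0.6313 0.1696 0.0386] 0.0203
[ 0.9 -0.  -0.3]
180 [-42.4  44.8] [-51.7  56.4] mid 1.25 2.37
190 [-42.7  45.2] [-51.5  56.8] mid 1.25 2.66
200 [-43.   44.9] [-51.8  56.6] mid 0.98 2.39
210 [-42.7  45.2] [-51.6  56.5] mid 1.26 2.4
220 [-42.5  45.6] [-51.5  56.3] mid 1.54 2.41
235 147 167 55.36283895400797 45.60898286068876
250 148 167 54.82217783299464 45.61273496744143
300 148 166 54.83382425061955 46.15941156129291
320 148 166 54.83848203434825 46.16438324886795
335 148 166 54.84197507845917 46.168111697130875
```

View pics/a4.png

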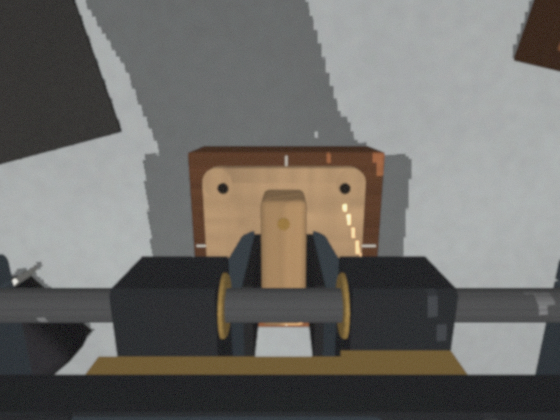

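The strip at v 147–153 is the blank's side face, so the true top edge is at v≈152.5. The cross line at v≈245 gives the centre directly.

```bash
python3 - <<'E'
from h import *
s,c=load("a4");X=rot(s["tool_rot"])[:2,0];g=c["img"].astype(int)
f=lambda uv,z:((cast(c,uv,z,s)-s["ee_pos"][:2])@X*1000)[0]
print(g[140:165,[230,260,300]].max(2).T.tolist())
for u in(200,204,364,368): print(u,g[238:252,u].min(1).tolist())
for v in(152,152.5,153,245,246):print(v,f((284,v),.04))
for v in(166,):print(v,f((284,v),.051))
E
```

```text
[[112, 113, 112, 111, 110, 98, 85, 70, 65, 66, 69, 74, 83, 89, 93, 91, 94, 92, 94, 91, 88, 93, 90, 92, 95], [112, 111, 111, 113, 107, 99, 80, 68, 64, 63, 67, 71, 82, 89, 92, 94, 95, 90, 93, 91, 90, 94, 92, 94, 97], [109, 110, 112, 109, 107, 96, 80, 68, 67, 65, 69, 75, 81, 89, 94, 93, 94, 94, 91, 93, 94, 98, 92, 93, 97]]
200 [41, 40, 41, 41, 47, 71, 117, 148, 146, 108, 60, 40, 45, 43]
204 [59, 55, 54, 55, 57, 78, 119, 149, 143, 104, 61, 50, 45, 50]
364 [45, 46, 49, 49, 52, 74, 113, 153, 150, 109, 63, 49, 46, 48]
368 [46, 49, 45, 38, 54, 73, 117, 152, 149, 108, 62, 42, 43, 43]
152 52.37240414317708
152.5 52.098382077931724
153 51.824170292337016
245 -2.0818975077358823
246 -2.7081572320582645
166 46.168653800414944
```

Request:
play_rows --pt "-3.3 1.15 0 0 0.95" --pt "-3.3 1.15 0 0 0.95" --pt "-3.3 1.15 1 0 0.95" --pt "-3.3 1.15 2 0 0.95" --pt "-3.3 1.15 2.5 0 0.95"

```text
t: 18.4
ee_pos: [0.6365, 0.1717, 0.0378]
tool_rot: [0.0, 0.046, 0.999, -0.0]
ft_force: [-9.3, -3.8, 26.7]
gripper_width: 0.0218
```

```bash
python3 snap.py a5; python3 sect.py a5 180 190 200 210 220; python3 - <<'E'
from h import *
s,c=load("a5");X=rot(s["tool_rot"])[:2,0];g=c["img"].astype(int)
f=lambda uv,z:((cast(c,uv,z,s)-s["ee_pos"][:2])@X*1000)[0]
print(s["ft_force"],[g[232:250,u].min(1).argmax()+232 for u in (200,204,364,368)])
for v in(239,240,241,242,243):print(v,f((284,v),.04))
E
```

```text
18.4 [0.6365 0.1717 0.0378] 0.0015
[-9.3 -3.8 26.7]
180 [-42.7  44.6] [-54.2  53.9] mid 0.98 -0.15
190 [-43.   44.9] [-54.   54.3] mid 0.98 0.13
200 [-43.3  44.7] [-54.4  54.1] mid 0.71 -0.16
210 [-42.5  45. ] [-54.3  53.9] mid 1.25 -0.17
220 [-42.8  44.8] [-54.1  53.7] mid 0.98 -0.18
[-9.29465489 -3.79861586 26.6918311 ] [np.int64(238), np.int64(237), np.int64(238), np.int64(238)]
239 1.9673231995503533
240 1.3485907466782736
241 0.7289352812889204
242 0.10835473644353814
243 -0.5131529609725474
```

It overshot, because the arm had not settled at the earlier measurement, and it now presses at 27 N. Lifting, correcting by (+1.9, −1.1), and lowering less.

Request:
play_rows --pt "0 0 -5 0 0.95" --pt "1.9 -1.1 -5 0 0.95" --pt "1.9 -1.1 -5 0 0.95" --pt "1.9 -1.1 -5 0 0.95" --pt "1.9 -1.1 -4 0 0.95" --pt "1.9 -1.1 -3 0 0.95" --pt "1.9 -1.1 -2 0 0.95" --pt "1.9 -1.1 -2 0 0.95"

```text
t: 19.12
ee_pos: [0.6338, 0.1707, 0.0379]
tool_rot: [-0.0, 0.047, 0.999, -0.0]
ft_force: [-0.2, -1.0, -0.3]
gripper_width: 0.0214
```

```bash
cat > acheck.py <<'E'
import sys
from h import *
s,c=load(sys.argv[1]);X=rot(s["tool_rot"])[:2,0];g=c["img"].astype(float)
f=lambda uv,z:((cast(c,uv,z,s)-s["ee_pos"][:2])@X*1000)[0]
us=list(map(int,sys.argv[3:]));v0=int(sys.argv[2])
for u in us:
    q=g[v0:v0+22,u].min(1);q=np.clip(q-np.median(q)-15,0,None);v=v0+(q*np.arange(22)).sum()/q.sum();print(u,v.round(2),f((u,v),.04).round(2))
E
python3 snap.py a6; python3 sect.py a6 180 190 200 210 220; python3 acheck.py a6 230 200 204 364 368
```

```text
19.1167 [0.6338 0.1707 0.0379] 0.0016
[-0.2 -1.  -0.3]
180 [-42.2  44.7] [-52.6  55.1] mid 1.25 1.25
190 [-43.  45.] [-53.   55.5] mid 0.98 1.25
200 [-42.8  45.3] [-52.8  55.3] mid 1.25 1.26
210 [-42.6  45.1] [-53.2  55.1] mid 1.25 0.97
220 [-42.9  44.8] [-53.   54.9] mid 0.98 0.98
200 241.51 0.34
204 241.48 0.36
364 241.67 0.28
368 241.76 0.22
```

View pics/a6.png

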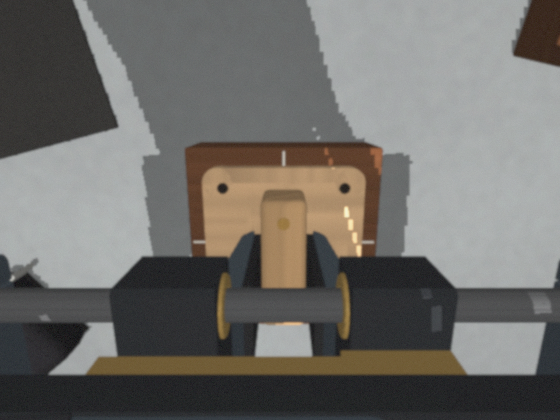

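Request:
play_rows --pt "-0.5 0 1 0 0.95" --pt "-0.5 0 1 0 0.95" --pt "-0.5 0 1 0 0.4" --pt "-0.5 0 1 0 0.4" --pt "-0.5 0 1 0 0.4" --pt "0 0 -15 0 0.4" --pt "0 0 -50 0 0.4" --pt "-25 0 -90 0 0.4"

```text
t: 19.83
ee_pos: [0.6523, 0.1686, 0.1238]
tool_rot: [-0.002, 0.046, 0.999, -0.001]
ft_force: [1.1, 0.0, 0.0]
gripper_width: 0.0543
```

Request:
play_rows --pt "-25 0 -35 0 0.4" --pt "-50 0 -75 0 0.4" --pt "-50 0 -75 0 0.4" --pt "-50 0 -75 0 0.4"

```text
t: 20.17
ee_pos: [0.7084, 0.1642, 0.2028]
tool_rot: [0.003, 0.047, 0.999, 0.001]
ft_force: [0.4, -0.7, -0.3]
gripper_width: 0.0545
```

```bash
python3 snap.py a7; cat > full.py <<'E'
import sys
from h import *
n=sys.argv[1];R_=list(map(int,sys.argv[2:6]))
s,c=load(n);p,d=woods(c["img"]);p=big(roi(p,*R_));d=roi(d,*R_)
C,sz,t,w=rect(c,s,p,.049);print("pat",C.round(4),np.round(sz,1),np.degrees(t).round(2))
B,sz,tb,w=rect(c,s,cv2.morphologyEx(d|p,cv2.MORPH_OPEN,np.ones((7,7))),.04);print("blank",B.round(4),np.round(sz,1),np.degrees(tb).round(2))
Q=rot(s["tool_rot"])[:2,:2];print("pat-blank in tool xy mm",((C-B)@Q*1000).round(2))
E
python3 full.py a7 160 400 20 220; python3 -c "
from h import *
print(shift((.63-.0,-.198),.2),read_state()['joint_positions'].round(2))"
```

```text
20.1667 [0.7084 0.1642 0.2028] 0.0881
pat [0.6326 0.1717] [89.3 88.6] 174.15
blank [0.6327 0.1721] [108.6 107.3] 84.65
pat-blank in tool xy mm [ 0.08 -0.41]
(array([ 4.210e+01, -3.675e+02, -3.000e-01]), 0) [ 0.2   0.39  1.67 -0.    1.08 -1.28]
```

View pics/a7.png

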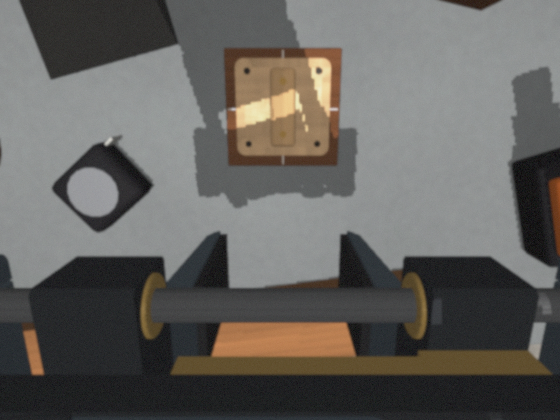

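Square pattern: 0.4 mm and 0.5° off, with an even border all round. On to the round blank, which carries the oblong pattern.

Request:
play_rows --pt "-32 -367 0 0 0.4" --pt "-32 -367 0 0 0.4" --pt "-32 -367 0 0 0.4" --pt "-32 -367 0 0 0.4" --pt "-32 -367 0 0 0.4" --pt "-32 -367 0 0 0.4" --pt "-32 -367 0 0 0.4" --pt "-32 -367 0 0 0.4"

```text
t: 20.88
ee_pos: [0.7016, -0.1705, 0.1967]
tool_rot: [-0.001, 0.046, 0.999, 0.0]
ft_force: [0.1, 0.2, 0.2]
gripper_width: 0.0548
```

Request:
play_rows --pt "-3 -35 0 0 0.4" --pt "-3 -35 0 0 0.4" --pt "-3 -35 0 0 0.4" --pt "-3 -35 0 0 0.4"

```text
t: 21.22
ee_pos: [0.7022, -0.2036, 0.1971]
tool_rot: [-0.001, 0.047, 0.999, 0.0]
ft_force: [0.6, 0.6, -0.2]
gripper_width: 0.0551
```

```bash
python3 snap.py c1
```

```text
21.2167 [ 0.7022 -0.2036  0.1971] 0.0212
```

View pics/c1.png

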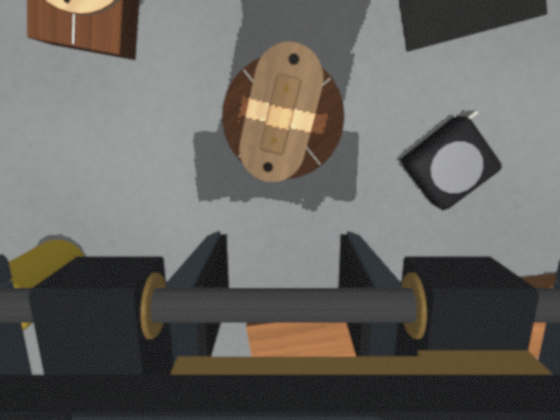

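```bash
cat >> h.py <<'E'
def circ(w):
    A=np.c_[2*w,np.ones(len(w))];x=np.linalg.lstsq(A,(w**2).sum(1),rcond=None)[0]
    r=np.sqrt(x[2]+x[0]**2+x[1]**2);e=np.hypot(*(w-x[:2]).T)-r;return x[:2],r,e
def circfit(w,tol=.0015,n=4):
    k=np.ones(len(w),bool)
    for _ in range(n):
        C,r,_e=circ(w[k]);e=np.hypot(*(w-C).T)-r;k=abs(e)<max(tol,2*np.median(abs(e[k])))
    return C,r,k.sum(),abs(e[k]).mean()
E
python3 - <<'E'
from h import *
s,c=load("c1");p,d=woods(c["img"]);p=big(roi(p,190,380,20,210));d=cv2.morphologyEx(roi(d,190,380,20,210),cv2.MORPH_OPEN,np.ones((5,5)))
C,sz,t,w=rect(c,s,p,.049);print("obl",C.round(4),np.round(sz,1),np.degrees(t).round(2))
# blank: hull of dark only, drop points adjacent to pattern
near=cv2.dilate(p,np.ones((9,9)))
k=[q[0] for con in cv2.findContours(d,0,cv2.CHAIN_APPROX_NONE)[0] for q in con if not near[q[0][1],q[0][0]]]
w=cast(c,k,.04,s);h=cv2.convexHull((w*1000).astype(np.float32))[:,0]/1000
for W in (w,h.astype(float)): print("rb",circfit(W))
print(shift(C,.11,t),read_state()["joint_positions"][5])
o=c["img"].copy()//2;o[p>0]=(0,255,0);o[d>0]=(0,0,255);cv2.imwrite("pics/m3.png",o)
E
```

```text
obl [ 0.6308 -0.1986] [127.8  63.6] 160.94
rb (array([ 0.63432459, -0.19662083]), np.float64(0.05689981958012135), np.int64(197), np.float64(0.000326252897745111))
rb (array([ 0.63423508, -0.19656622]), np.float64(0.05728796822557817), np.int64(42), np.float64(0.00022418073687585242))
(array([71.7, -2.2, 87.6]), np.float64(0.24)) -1.79175343987763
```

View pics/m3.png

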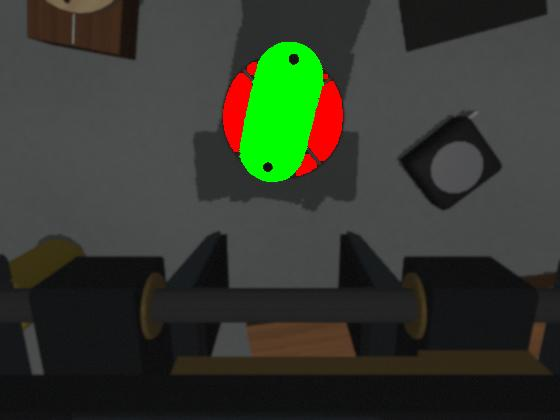

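Request:
play_rows --pt "35 -1 20 0.12 0.4" --pt "70 -2 40 0.24 0.4" --pt "72 -2 75 0.24 0.4" --pt "72 -2 90 0.24 0.4" --pt "72 -2 90 0.24 0.4" --pt "72 -2 90 0.24 0.4"

```text
t: 21.77
ee_pos: [0.6323, -0.199, 0.1086]
tool_rot: [-0.0, 0.165, 0.986, 0.0]
ft_force: [1.1, 0.7, -0.3]
gripper_width: 0.0546
```

```bash
python3 -c "
from h import *
print(shift((.6308,-.1986),.038,np.radians(160.94)))"
```

```text
(array([ 1.5, -0.1, 70.6]), np.float64(0.001))
```

Request:
play_rows --pt "1 0 35 0 0.45" --pt "1 0 60 0 0.5" --pt "1 0 70 0 0.6" --pt "1 0 71 0 0.7" --pt "1 0 71 0 0.95" --pt "1 0 71 0 0.95" --pt "1 0 71 0 0.95" --pt "1 0 71 0 0.95"

```text
t: 22.43
ee_pos: [0.632, -0.1998, 0.0394]
tool_rot: [0.001, 0.166, 0.986, -0.0]
ft_force: [0.8, 0.7, 8.8]
gripper_width: 0.0217
```

```bash
python3 -c "
from h import *
s=read_state();print(s['gripper_width'],shift((.477,-.014),.11))"
```

```text
0.021652518327299156 (array([207. , 124.9, -71.2]), 0)
```

Request:
play_rows --pt "0 0 -20 0 0.95" --pt "0 0 -55 0 0.95" --pt "5 3 -71 0 0.95" --pt "207 125 -71 0 0.95" --pt "207 125 -71 0 0.95" --pt "207 125 -71 0 0.95" --pt "207 125 -71 0 0.95" --pt "207 125 -71 0 0.95"

```text
t: 23.1
ee_pos: [0.4923, -0.0338, 0.1091]
tool_rot: [0.001, 0.166, 0.986, 0.0]
ft_force: [0.7, 0.2, -0.5]
gripper_width: 0.0215
```

```bash
python3 -c "
from h import *
s=read_state();print(s['gripper_width'],shift((.477,-.014),.0035))"
```

```text
0.021507861318069733 (array([ 21. ,  13.7, 105.6]), 0)
```

Request:
play_rows --pt "21 14 20 0 0.95" --pt "21 14 55 0 0.95" --pt "21 14 85 0 0.95" --pt "21 14 101 0 0.95" --pt "21 14 105 0 0.95" --pt "21 14 107 0 0.95" --pt "21 14 107 0 0.95" --pt "21 14 107 0 0.95"

```text
t: 23.77
ee_pos: [0.479, -0.0148, 0.0025]
tool_rot: [0.001, 0.166, 0.986, 0.0]
ft_force: [-0.2, 0.3, -0.8]
gripper_width: 0.0219
```

Request:
play_rows --pt "0 0 0 0 0.4" --pt "0 0 0 0 0.4" --pt "0 0 0 0 0.4" --pt "0 0 -3 0 0.4" --pt "0 0 -40 0 0.4" --pt "0 0 -80 0 0.4" --pt "0 0 -120 0 0.4" --pt "0 0 -140 0 0.4"

```text
t: 24.43
ee_pos: [0.4798, -0.0148, 0.146]
tool_rot: [0.002, 0.166, 0.986, 0.0]
ft_force: [0.8, 0.2, 0.7]
gripper_width: 0.0548
```

```bash
python3 snap.py m3; python3 -c "
from h import *
X=rot(read_state()['tool_rot'])[:2,0]
print(shift(np.array((.482,-.36))-.074*X,.2),read_state()['joint_positions'].round(2))"
```

```text
24.4333 [ 0.4798 -0.0148  0.146 ] 0.4441
(array([-187.8, -325.8,  -51.1]), 0) [-0.08  0.07  2.19 -0.    0.88 -1.32]
```

View pics/m3.png

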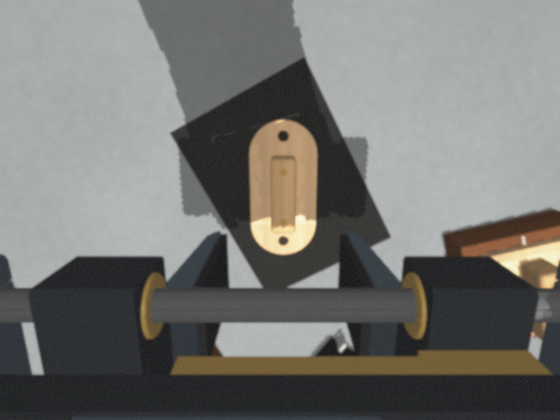

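Oblong is parked on the mat at (283,187). Next, the oblong blank with the round pattern.

Request:
play_rows --pt "-188 -326 -51 0 0.4" --pt "-188 -326 -51 0 0.4" --pt "-188 -326 -51 0 0.4" --pt "-188 -326 -51 0 0.4" --pt "-188 -326 -51 0 0.4" --pt "-188 -326 -51 0 0.4" --pt "-188 -326 -51 0 0.4" --pt "-188 -326 -51 0 0.4"

```text
t: 25.15
ee_pos: [0.5404, -0.3412, 0.1867]
tool_rot: [-0.0, 0.166, 0.986, 0.0]
ft_force: [1.4, 0.5, -0.1]
gripper_width: 0.055
```

Request:
play_rows --pt "-22 -38 -6 0 0.4" --pt "-22 -38 -6 0 0.4" --pt "-22 -38 -6 0 0.4" --pt "-22 -38 -6 0 0.4" --pt "-22 -38 -6 0 0.4"

```text
t: 25.57
ee_pos: [0.5486, -0.3808, 0.1919]
tool_rot: [-0.0, 0.165, 0.986, 0.0]
ft_force: [1.3, 0.7, -0.6]
gripper_width: 0.0548
```

```bash
python3 snap.py d1
```

```text
25.5667 [ 0.5486 -0.3808  0.1919] 0.0086
```

View pics/d1.png

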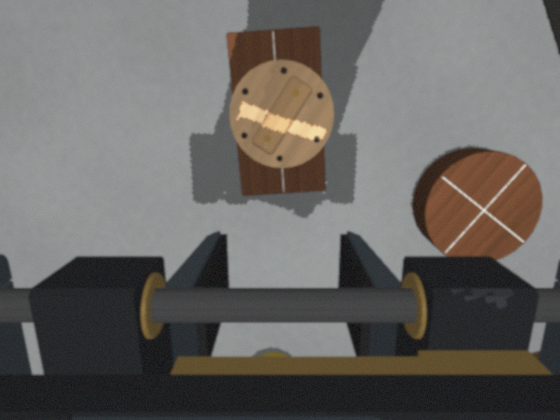

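```bash
python3 - <<'E'
from h import *
s,c=load("d1");p,d=woods(c["img"]);p=big(roi(p,200,360,10,215));d=cv2.morphologyEx(roi(d,200,360,10,215),cv2.MORPH_OPEN,np.ones((5,5)))
k=cv2.findContours(p,0,1)[0][0][:,0];C,r,n,e=circfit(cast(c,k,.049,s));print("round",C,r,e)
B,sz,t,w=rect(c,s,d,.04);print("oblong blank",B.round(4),np.round(sz,1),np.degrees(t).round(2))
h=cv2.cvtColor(c["img"],cv2.COLOR_BGR2HSV);g=c["img"].astype(int)
# grip: dowels
def ctr(u,v):
    q=g[v-7:v+8,u-7:u+8,1]-g[v-7:v+8,u-7:u+8,0];q=np.clip(q-np.median(q)-6,0,None);yy,xx=np.mgrid[-7:8,-7:8];return u+(q*xx).sum()/q.sum(),v+(q*yy).sum()/q.sum()
a=ctr(295,93);b=ctr(266,138);print(a,b)
W=cast(c,[a,b],.079,s);print("grip mid",W.mean(0),np.degrees(np.arctan2(*(W[0]-W[1])[::-1])),np.linalg.norm(W[0]-W[1]))
print("round blank cross",cast(c,(484,209.5),.04,s))
cv2.imwrite("pics/z_d1.png",cv2.resize(c["img"][50:180,220:350],None,fx=4.5,fy=4.5,interpolation=cv2.INTER_CUBIC))
E
```

```text
round [ 0.48121614 -0.3585092 ] 0.04746572852787214 0.0003144806761296963
oblong blank [ 0.48   -0.3615] [148.   82.4] 164.73
(np.float64(295.4437869822485), np.float64(92.52071005917159)) (np.float64(267.02941176470586), np.float64(138.19117647058823))
grip mid [ 0.48123248 -0.3585301 ] 128.1896622061662 0.04402260761358643
round blank cross [[ 0.63395628 -0.19620011]]
```

View pics/z_d1.png

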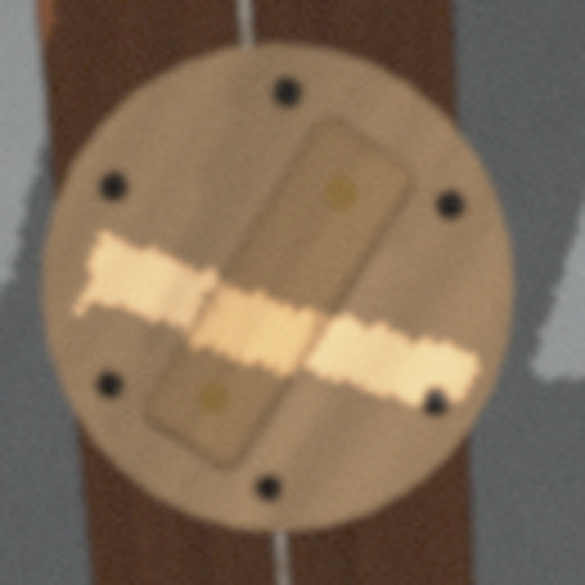

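```bash
python3 -c "
from h import *
print(shift((.4812,-.3585),.11,np.radians(128.2)),read_state()['joint_positions'][5])"
```

```text
(array([71. , -1. , 82.1]), np.float64(0.572)) -1.8803027798851542
```

Request:
play_rows --pt "35 0 20 0.12 0.4" --pt "70 -1 40 0.24 0.4" --pt "71 -1 70 0.36 0.4" --pt "71 -1 82 0.48 0.4" --pt "71 -1 82 0.572 0.4" --pt "71 -1 82 0.572 0.4" --pt "71 -1 82 0.572 0.4"

```text
t: 26.2
ee_pos: [0.4818, -0.3592, 0.1106]
tool_rot: [0.0, 0.435, 0.9, -0.0]
ft_force: [0.4, 0.7, 0.7]
gripper_width: 0.055
```

```bash
python3 snap.py d2; python3 -c "
from h import *
print(shift((.4812,-.3585),.038,np.radians(128.2)))"
```

```text
26.2 [ 0.4818 -0.3592  0.1106] 0.0245
(array([ 1.3, -0. , 72.8]), np.float64(0.003))
```

View pics/d2.png

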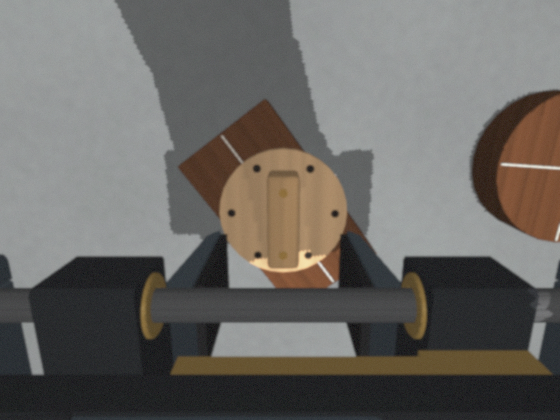

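Aligned, with the grip at u≈283. Descending and gripping.

Request:
play_rows --pt "1 0 35 0.003 0.45" --pt "1 0 60 0.003 0.5" --pt "1 0 71 0.003 0.6" --pt "1 0 73 0.003 0.7" --pt "1 0 73 0.003 0.95" --pt "1 0 73 0.003 0.95" --pt "1 0 73 0.003 0.95" --pt "1 0 73 0.003 0.95"

```text
t: 26.92
ee_pos: [0.4817, -0.3597, 0.0386]
tool_rot: [0.001, 0.438, 0.899, -0.0]
ft_force: [-0.1, 1.5, 4.5]
gripper_width: 0.022
```

```bash
python3 -c "
from h import *
s=read_state();print(s['ee_pos'],s['gripper_width'],shift((.634,-.1964),.11))
X=rot(s['tool_rot'])[:2,0];print(X,(np.array((.4812,-.3585))-s['ee_pos'][:2])@X*1000)"
```

```text
[ 0.48166386 -0.35965224  0.03856211] 0.022042518513711418 (array([ 34.8, 220.6, -71.4]), 0)
[-0.61554697  0.78809797] 1.1936057616647886
```

Request:
play_rows --pt "0 0 -20 0 0.95" --pt "0 0 -55 0 0.95" --pt "1 6 -71 0 0.95" --pt "34 220 -71 0 0.95" --pt "34 220 -71 0 0.95" --pt "34 220 -71 0 0.95" --pt "34 220 -71 0 0.95" --pt "34 220 -71 0 0.95"

```text
t: 27.58
ee_pos: [0.6292, -0.2014, 0.1093]
tool_rot: [0.001, 0.439, 0.899, 0.0]
ft_force: [0.7, -1.0, -0.7]
gripper_width: 0.0213
```

```bash
python3 -c "
from h import *
s=read_state();print(s['gripper_width'],shift((.6347,-.1972),.042))"
```

```text
0.02127718736711788 (array([-0. ,  6.8, 67.3]), 0)
```

Request:
play_rows --pt "0 5 0 0 0.95" --pt "0 5 35 0 0.95" --pt "0 5 58 0 0.95" --pt "0 5 66 0 0.95" --pt "0 5 66 0 0.95" --pt "0 5 66 0 0.95" --pt "0 5 66 0 0.95"

```text
t: 28.17
ee_pos: [0.6327, -0.2005, 0.044]
tool_rot: [0.001, 0.439, 0.899, 0.0]
ft_force: [0.3, -0.2, -0.2]
gripper_width: 0.0218
```

```bash
python3 snap.py c2; python3 - <<'E'
from h import *
s,c=load("c2");print(s["ft_force"].round(1));p,d=woods(c["img"],238);p=big(p);d=cv2.morphologyEx(d,cv2.MORPH_OPEN,np.ones((5,5)));Q=rot(s["tool_rot"])[:2,:2]
def edge(m,z):
    k=[]
    for v in range(0,236):
        q=np.where(m[v])[0]
        if len(q): k+=[(q[0]-.5,v),(q[-1]+.5,v)]
    return cast(c,k,z,s)
f=lambda w:((w-s["ee_pos"][:2])@Q*1000)
dd=d|p;dd[:,:170]=0;dd[:,400:]=0
for n,m,z in(("pat",p,.052),("blank",dd,.04)):
    C,r,k,e=circfit(edge(m,z));print(n,f(C).round(2),r,k,e)
E
```

```text
28.1667 [ 0.6327 -0.2005  0.044 ] 0.0066
[ 0.3 -0.2 -0.2]
pat [1.29 0.35] 0.04805323775397369 154 0.00021043040836962176
blank [3.61 3.75] 0.05745814565912858 199 0.00027619805095151147
```

View pics/c2.png

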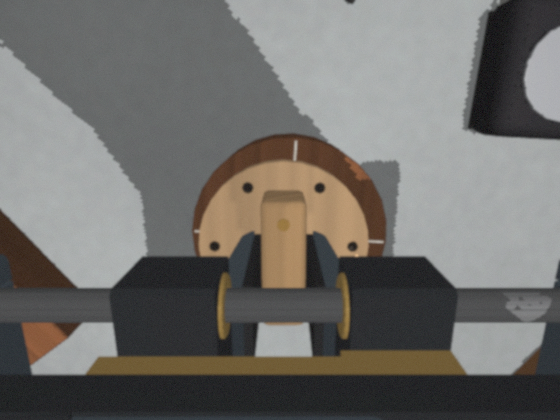

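```bash
cat > cross.py <<'E'
# intersection of pencil cross from left tick L, right tick Rr and top tick (two points)
import sys
from h import *
n=sys.argv[1];P=np.array(sys.argv[2:],float).reshape(-1,2)
s,c=load(n);Q=rot(s["tool_rot"])[:2,:2];W=(cast(c,P,.04,s)-s["ee_pos"][:2])@Q*1000
L,R_,T=W[:3];u=(R_-L)/np.linalg.norm(R_-L);print("cross at tool xy",(L+u*((T-L)@u)).round(2),"line angle",np.degrees(np.arctan2(u[0],u[1])).round(2))
E
python3 - <<'E'
from h import *
s,c=load("c2");g=c["img"].astype(int).min(2)
def t(v0,v1,u0,u1):
    q=np.clip(g[v0:v1,u0:u1]-np.median(g[v0:v1,u0:u1])-25,0,None);yy,xx=np.mgrid[v0:v1,u0:u1];return (q*xx).sum()/q.sum(),(q*yy).sum()/q.sum()
print(t(224,239,196,201),t(232,250,370,381),t(140,158,288,303))
E
python3 cross.py c2 198 231 376 241 295.8 150
```

```text
(np.float64(197.86486486486487), np.float64(231.17567567567568)) (np.float64(375.15750428000763), np.float64(241.1533193836789)) (np.float64(295.0281822451855), np.float64(148.79192108971347))
cross at tool xy [2.14 4.39] line angle -3.38
```

Request:
play_rows --pt "1 3.5 0 0 0.95" --pt "1 3.5 0 0 0.95" --pt "1 3.5 2 0 0.95" --pt "1 3.5 3 0 0.95" --pt "1 3.5 4 0 0.95" --pt "1 3.5 4.5 0 0.95" --pt "1 3.5 4.5 0 0.95"

```text
t: 28.8
ee_pos: [0.6339, -0.1969, 0.0385]
tool_rot: [-0.0, 0.439, 0.899, -0.0]
ft_force: [-6.1, 2.5, 12.8]
gripper_width: 0.0215
```

```bash
python3 snap.py c3; python3 - <<'E'
from h import *
s,c=load("c3");print(s["ft_force"].round(1));p,d=woods(c["img"],238);p=big(p);d=cv2.morphologyEx(d,cv2.MORPH_OPEN,np.ones((5,5)));Q=rot(s["tool_rot"])[:2,:2]
def edge(m,z,v0):
    k=[]
    for v in range(v0,236):
        q=np.where(m[v])[0]
        if len(q): k+=[(q[0]-.5,v),(q[-1]+.5,v)]
    return cast(c,k,z,s)
f=lambda w:((w-s["ee_pos"][:2])@Q*1000)
dd=d|p;dd[:,:170]=0;dd[:,400:]=0
for n,m,z,v0 in(("pat",p,.05,175),("blank",dd,.04,165),("blank",dd,.04,180)):
    w=edge(m,z,v0);C,r,k,e=circfit(w);print(n,f(C).round(2),r,k,e)
    for v in(190,205,220):
        i=2*(v-v0);print("   ",v,f(w[i:i+2])[:,1].round(1),f(w[i:i+2])[:,1].mean().round(2))
g=c["img"].astype(int).min(2)
def t(v0,v1,u0,u1):
    q=np.clip(g[v0:v1,u0:u1]-np.median(g[v0:v1,u0:u1])-25,0,None);yy,xx=np.mgrid[v0:v1,u0:u1];return (q*xx).sum()/q.sum(),(q*yy).sum()/q.sum()
print(t(220,240,186,200),t(225,245,366,378),t(142,155,280,300))
E
```

```text
28.8 [ 0.6339 -0.1969  0.0385] 0.0025
[-6.1  2.5 12.8]
pat [2.38 0.39] 0.04718856890014971 122 0.00017025335912759554
    190 [-34.5  35.5] 0.48
    205 [-40.4  41.3] 0.49
    220 [-44.7  45.1] 0.21
blank [1.01 0.63] 0.05759685980275267 142 0.00015143088940309694
    190 [-48.2  49.2] 0.48
    205 [-52.2  53.7] 0.77
    220 [-55.7  56.6] 0.49
blank [0.94 0.61] 0.057615638933187184 112 0.0001424381190112439
    190 [-48.2  49.2] 0.48
    205 [-52.2  53.7] 0.77
    220 [-55.7  56.6] 0.49
(np.float64(193.2640413169787), np.float64(236.96384764364106)) (np.float64(366.4704956726987), np.float64(236.16050354051927)) (np.float64(289.84596676124846), np.float64(149.69801378192136))
```

View pics/c3.png

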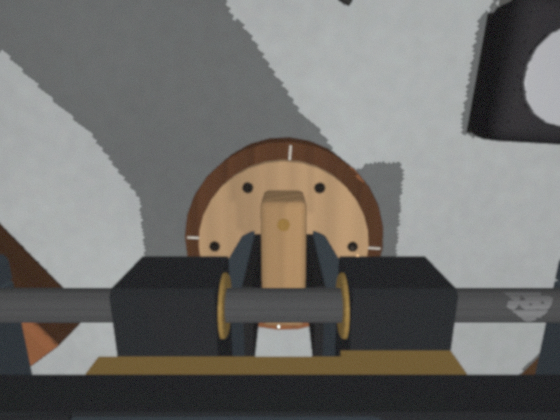

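```bash
python3 cross.py c3 193 237.3 374 248 290.3 152
```

```text
cross at tool xy [-0.02  0.94] line angle -3.55
```

Request:
play_rows --pt "0 0 -4 0 0.95" --pt "-1.2 0.2 -4 0 0.95" --pt "-1.2 0.2 -4 0 0.95" --pt "-1.2 0.2 -2 0 0.95" --pt "-1.2 0.2 0 0 0.95" --pt "-1.2 0.2 0 0 0.95" --pt "-1.2 0.2 -0.5 0 0.4" --pt "-1.2 0.2 -0.5 0 0.4"

```text
t: 29.52
ee_pos: [0.6348, -0.1978, 0.0381]
tool_rot: [-0.0, 0.439, 0.899, -0.0]
ft_force: [0.8, 0.3, 0.9]
gripper_width: 0.0322
```

Request:
play_rows --pt "0 0 0 0 0.4" --pt "0 0 -10 0 0.4" --pt "0 0 -45 0 0.4" --pt "-18 0 -80 0 0.4" --pt "-40 0 -115 0 0.4" --pt "-72 0 -140 0 0.4" --pt "-72 0 -165 0 0.4" --pt "-72 0 -165 0 0.4"

```text
t: 30.18
ee_pos: [0.6821, -0.2565, 0.2097]
tool_rot: [0.004, 0.439, 0.898, 0.0]
ft_force: [0.8, 0.1, 0.6]
gripper_width: 0.0545
```

Request:
play_rows --pt "0 0 0 0 0.4" --pt "0 0 0 0 0.4"

```text
t: 30.35
ee_pos: [0.6785, -0.2541, 0.2027]
tool_rot: [-0.0, 0.439, 0.899, -0.0]
ft_force: [-0.1, 0.9, -0.8]
gripper_width: 0.0549
```

```bash
python3 snap.py c4; python3 - <<'E'
from h import *
s,c=load("c4");p,d=woods(c["img"]);R_=(180,390,20,220);p=big(roi(p,*R_));d=cv2.morphologyEx(roi(d,*R_)|p,cv2.MORPH_OPEN,np.ones((5,5)));d=big(d)
Q=rot(s["tool_rot"])[:2,:2]
f=lambda m,z:circfit(cast(c,cv2.findContours(m,0,cv2.CHAIN_APPROX_NONE)[0][0][:,0],z,s))
a=f(p,.049);b=f(d,.04);print(a,b,(a[0]-b[0])@Q*1000)
print(shift((.479,-.0148),.11,np.radians(160.94)),s["joint_positions"].round(2))
E
```

```text
30.35 [ 0.6785 -0.2541  0.2027] 0.0147
(array([ 0.63443304, -0.19661267]), np.float64(0.047490121441225976), np.int64(298), np.float64(0.00028737684320542036)) (array([ 0.63427687, -0.1962094 ]), np.float64(0.05733093842737939), np.int64(342), np.float64(0.00031588273853423504)) [-0.41399575 -0.12502238]
(array([310.9,  -9.8,  92.6]), np.float64(-0.575)) [-0.39  0.39  1.67  0.    1.09 -1.05]
```

View pics/c4.png

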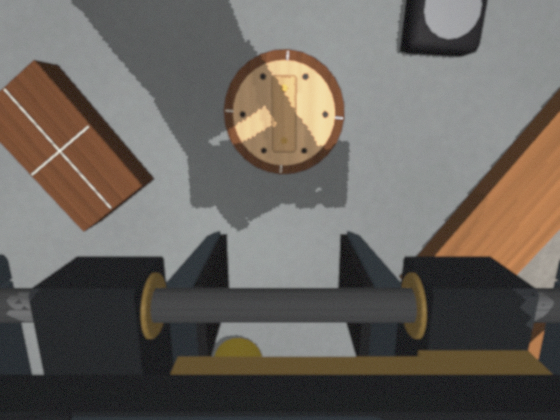

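Round pattern: 0.4 mm off centre. Now fetching the oblong.

Request:
play_rows --pt "41 -1 0 -0.1 0.4" --pt "82 -2 0 -0.2 0.4" --pt "123 -4 0 -0.3 0.4" --pt "164 -5 10 -0.4 0.4" --pt "203 -6 25 -0.5 0.4" --pt "240 -8 40 -0.575 0.4" --pt "276 -9 60 -0.575 0.4" --pt "311 -10 80 -0.575 0.4"

```text
t: 31.07
ee_pos: [0.4774, -0.0141, 0.1219]
tool_rot: [-0.001, 0.165, 0.986, -0.0]
ft_force: [0.4, -0.4, -0.6]
gripper_width: 0.0546
```

Request:
play_rows --pt "0 0 10 0 0.4" --pt "0 0 10 0 0.4" --pt "0 0 10 0 0.4"

```text
t: 31.32
ee_pos: [0.4796, -0.0154, 0.1129]
tool_rot: [-0.001, 0.165, 0.986, -0.0]
ft_force: [0.5, 0.4, 0.3]
gripper_width: 0.0547
```

```bash
python3 snap.py m4; python3 - <<'E'
from h import *
s,c=load("m4");p,d=woods(c["img"],234);p=big(p);C,sz,t,w=rect(c,s,p,.012);print(C,sz,np.degrees(t))
print(shift((.479,-.0148),.003,np.radians(160.94)))
s,c=load("c4");print(cast(c,(61,152),.04,s))
E
```

```text
31.3167 [ 0.4796 -0.0154  0.1129] 0.035
[ 0.4618468 -0.0078401] (95.3469467163086, 63.21828079223633) 161.1240692138672
(array([  1.8,   0.4, 110.5]), np.float64(-0.0))
[[ 0.48269424 -0.36146578]]
```

View pics/m4.png

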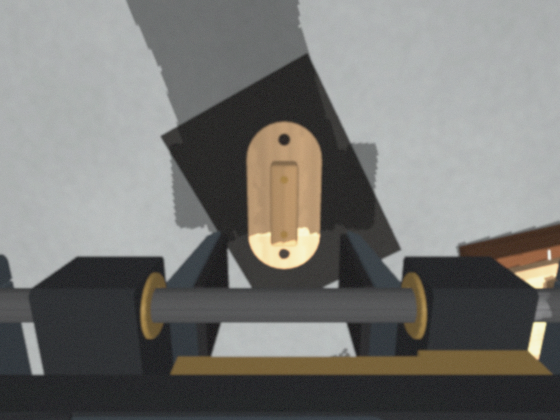

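Request:
play_rows --pt "0 0 40 0 0.45" --pt "0 0 80 0 0.5" --pt "0 0 103 0 0.6" --pt "0 0 110 0 0.7" --pt "0 0 110 0 0.95" --pt "0 0 110 0 0.95" --pt "0 0 110 0 0.95" --pt "0 0 110 0 0.95"

```text
t: 32.03
ee_pos: [0.4813, -0.0157, 0.0049]
tool_rot: [0.001, 0.166, 0.986, 0.0]
ft_force: [-0.2, -0.5, -1.1]
gripper_width: 0.0211
```

Request:
play_rows --pt "0 0 0 0 0.95" --pt "0 0 0 0 0.95" --pt "0 0 -30 0 0.95" --pt "0 0 -70 0 0.95" --pt "0 0 -107 0 0.95"

```text
t: 32.45
ee_pos: [0.4792, -0.0154, 0.1117]
tool_rot: [-0.001, 0.166, 0.986, -0.0]
ft_force: [0.4, -0.3, -0.7]
gripper_width: 0.0214
```

```bash
python3 -c "
from h import *
s=read_state();print(s['gripper_width'],shift((.481,-.3615),.11,np.radians(164.73)),s['joint_positions'].round(2))"
```

```text
0.021419279788041257 (array([-114.8, -326.5,    1.7]), np.float64(-0.067)) [-0.08  0.13  2.2  -0.    0.81 -1.32]
```

Request:
play_rows --pt "-115 -326 0 -0.067 0.95" --pt "-115 -326 0 -0.067 0.95" --pt "-115 -326 0 -0.067 0.95" --pt "-115 -326 0 -0.067 0.95" --pt "-115 -326 0 -0.067 0.95" --pt "-115 -326 0 -0.067 0.95" --pt "-115 -326 0 -0.067 0.95" --pt "-115 -326 0 -0.067 0.95"

```text
t: 33.12
ee_pos: [0.4815, -0.351, 0.1107]
tool_rot: [0.0, 0.133, 0.991, -0.0]
ft_force: [1.3, 0.1, -1.0]
gripper_width: 0.0208
```

```bash
python3 -c "
from h import *
s=read_state();print(s['gripper_width'],shift((.481,-.3615),.043,np.radians(164.73)))"
```

```text
0.020774490240527473 (array([ -2.3, -10.2,  67.7]), np.float64(0.0))
```

Request:
play_rows --pt "-2 -9 0 0 0.95" --pt "-2 -9 30 0 0.95" --pt "-2 -9 55 0 0.95" --pt "-2 -9 65 0 0.95" --pt "-2 -9 66 0 0.95" --pt "-2 -9 66 0 0.95" --pt "-2 -9 66 0 0.95" --pt "-2 -9 66 0 0.95"

```text
t: 33.78
ee_pos: [0.4824, -0.3584, 0.0458]
tool_rot: [0.001, 0.132, 0.991, -0.001]
ft_force: [0.6, 0.7, -1.0]
gripper_width: 0.0206
```

```bash
python3 snap.py d3; python3 sect.py d3 140 150 160 170 180 190 200 210 220; python3 - <<'E'
from h import *
s,c=load("d3");X=rot(s["tool_rot"])[:2,0];p,d=woods(c["img"],240);g=c["img"].astype(int)
f=lambda uv,z:((cast(c,uv,z,s)-s["ee_pos"][:2])@X*1000)[0]
for u in(240,250,270,300,330):
    k=np.where((p|d)[:,u])[0];print(u,k[0],f((u,k[0]-.5),.04))
for u in (278,281,284,287,290):
    w=np.where(p[:,u])[0];print(u,w[0],f((u,w[0]-.5),.053))
E
```

```text
33.7833 [ 0.4824 -0.3584  0.0458] 0.0052
[ 0.6  0.7 -1. ]
140 [-20.6  22.8] [-44.1  37.9] mid 1.12 -3.13
150 [-24.5  27.3] [-44.5  38.2] mid 1.4 -3.15
160 [-28.   30.3] [-44.2  37.8] mid 1.13 -3.18
170 [-29.9  32.1] [-44.5  38.1] mid 1.13 -3.21
180 [-30.1  32.3] [-44.3  37.8] mid 1.13 -3.24
190 [-30.9  32.6] [-44.6  38.1] mid 0.86 -3.26
200 [-30.5  32.8] [-44.3  37.7] mid 1.14 -3.29
210 [-30.2  33. ] [-44.7  38. ] mid 1.43 -3.32
220 [-30.4  33.3] [-44.4  37.7] mid 1.43 -3.35
240 109 75.72154340938296
250 109 75.72338545642107
270 109 75.727069271322
300 109 75.73259429584091
330 109 75.73811848313008
278 124 68.06170183686511
281 124 68.0622840503056
284 124 68.0628662548314
287 124 68.06344845044266
290 125 67.55243722550073
```

View pics/d3.png

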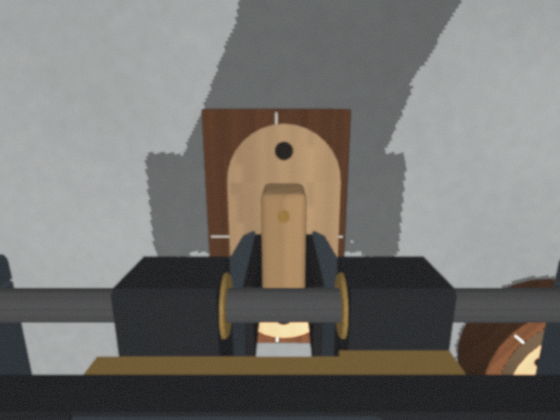

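```bash
python3 cross.py d3 220 236.6 341 236.6 277 118
```

```text
cross at tool xy [ 0.85 -2.46] line angle 0.04
```

Request:
play_rows --pt "-3.2 -4.4 0 0 0.95" --pt "-3.2 -4.4 0 0 0.95" --pt "-3.2 -4.4 0 0 0.95" --pt "-3.2 -4.4 2 0 0.95" --pt "-3.2 -4.4 2.5 0 0.95" --pt "-3.2 -4.4 2.5 0 0.95"

```text
t: 34.33
ee_pos: [0.4832, -0.3629, 0.0415]
tool_rot: [-0.0, 0.133, 0.991, 0.0]
ft_force: [0.4, 0.7, -1.3]
gripper_width: 0.0213
```

```bash
python3 snap.py d4; python3 sect.py d4 140 150 160 170 180 190 200 210 220; python3 - <<'E'
from h import *
s,c=load("d4");X=rot(s["tool_rot"])[:2,0];p,d=woods(c["img"],240);g=c["img"].astype(int)
f=lambda uv,z:((cast(c,uv,z,s)-s["ee_pos"][:2])@X*1000)[0]
for u in(240,270,330):
    k=np.where((p|d)[:,u])[0];print(u,k[0],f((u,k[0]-.5),.04))
for u in (281,284,287):
    w=np.where(p[:,u])[0];print(u,w[0],f((u,w[0]-.5),.05))
E
python3 acheck.py d4 220 216 220 340 345
```

```text
34.3333 [ 0.4832 -0.3629  0.0415] 0.0023
[ 0.4  0.7 -1.3]
140 [-20.1  22.4] [-40.5  42.2] mid 1.12 0.85
150 [-24.   26.8] [-40.2  41.9] mid 1.39 0.85
160 [-27.9  29.7] [-40.5  42.2] mid 0.85 0.85
170 [-29.2  31.5] [-40.2  41.9] mid 1.13 0.85
180 [-30.   31.7] [-40.5  42.2] mid 0.86 0.85
190 [-29.7  31.9] [-40.2  41.9] mid 1.13 0.85
200 [-29.9  32.1] [-40.5  42.2] mid 1.14 0.86
210 [-30.1  31.8] [-40.2  42. ] mid 0.86 0.86
220 [-29.8  32. ] [-40.5  42.3] mid 1.14 0.86
240 105 77.78740303211161
270 105 77.79293950637893
330 106 77.28330815553663
281 123 68.58610494175498
284 123 68.58663142879092
287 124 68.07916351566288
216 235.38 3.09
220 235.3 3.14
340 235.34 3.13
345 235.38 3.11
```

View pics/d4.png

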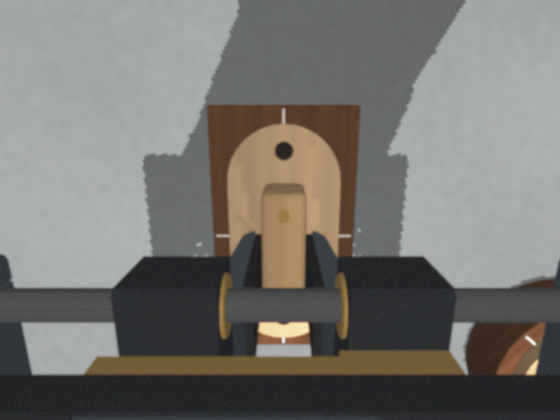

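Request:
play_rows --pt "-1.6 0 0 0 0.95" --pt "-1.6 0 0 0 0.95" --pt "-1.6 0 0.5 0 0.95" --pt "-1.6 0 1 0 0.95" --pt "-1.6 0 1 0 0.95"

```text
t: 34.8
ee_pos: [0.4852, -0.3635, 0.0411]
tool_rot: [0.0, 0.133, 0.991, 0.0]
ft_force: [0.2, 2.1, 5.0]
gripper_width: 0.0209
```

```bash
python3 snap.py d5; python3 sect.py d5  170 180 190 200; python3 - <<'E'
from h import *
s,c=load("d5");X=rot(s["tool_rot"])[:2,0];p,d=woods(c["img"],240);g=c["img"].astype(int)
f=lambda uv,z:((cast(c,uv,z,s)-s["ee_pos"][:2])@X*1000)[0]
for u in(240,270,330):
    k=np.where((p|d)[:,u])[0];print(u,k[0],f((u,k[0]-.5),.04))
for u in (281,284,287):
    w=np.where(p[:,u])[0];print(u,w[0],f((u,w[0]-.5),.05))
E
python3 acheck.py d5 220 216 345
```

```text
34.8 [ 0.4852 -0.3635  0.0411] 0.002
[0.2 2.1 5. ]
170 [-29.2  31.4] [-40.1  41.8] mid 1.13 0.85
180 [-29.9  31.6] [-40.4  42.1] mid 0.86 0.85
190 [-30.1  31.9] [-40.2  41.9] mid 0.86 0.85
200 [-29.8  32.1] [-40.4  42.2] mid 1.14 0.86
240 101 79.85081519005077
270 101 79.8562912100872
330 102 79.35042402707255
281 123 68.60354399090255
284 123 68.6040746165471
287 124 68.09768845775459
216 232.33 5.12
345 232.35 5.13
```

Contact at 5 N, end border 11.2 mm, sides even. Releasing and checking.

Request:
play_rows --pt "0.2 0 0 0 0.4" --pt "0.2 0 0 0 0.4" --pt "0.2 0 0 0 0.4" --pt "0 0 -10 0 0.4" --pt "0 0 -45 0 0.4" --pt "-18 0 -80 0 0.4" --pt "-40 0 -115 0 0.4" --pt "-72 0 -140 0 0.4"

```text
t: 35.52
ee_pos: [0.5547, -0.3828, 0.1851]
tool_rot: [0.001, 0.133, 0.991, -0.001]
ft_force: [-0.3, -0.5, 0.3]
gripper_width: 0.0543
```

Request:
play_rows --pt "0 0 -30 0 0.4" --pt "0 0 -30 0 0.4" --pt "0 0 -30 0 0.4" --pt "0 0 -30 0 0.4"

```text
t: 35.85
ee_pos: [0.5538, -0.3821, 0.2104]
tool_rot: [-0.0, 0.133, 0.991, 0.0]
ft_force: [-0.5, 0.4, -0.1]
gripper_width: 0.0548
```

```bash
python3 snap.py d6; python3 full.py d6 180 400 0 220; python3 sect.py d6 60 90 120 150; python3 - <<'E'
from h import *
c=camera("top");cv2.imwrite("pics/top9.png",c["img"])
c=camera("scene");cv2.imwrite("pics/scene9.png",c["img"])
E
```

```text
35.85 [ 0.5538 -0.3821  0.2104] 0.0176
pat [ 0.4812 -0.3615] [127.6  63. ] 164.83
blank [ 0.4801 -0.3614] [147.7  82.2] 164.93
pat-blank in tool xy mm [-1.09  0.19]
[-0.5  0.4 -0.1]
60 [-27.6  29.1] [-39.7  42.2] mid 0.77 1.24
90 [-30.   32.5] [-40.5  42. ] mid 1.24 0.77
120 [-30.6  32.2] [-40.3  41.9] mid 0.78 0.77
150 [-29.3  31.9] [-40.2  41.7] mid 1.28 0.78
```

View pics/d6.png

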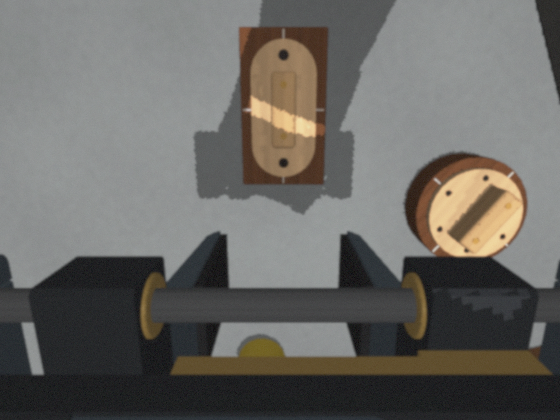

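View pics/top9.png

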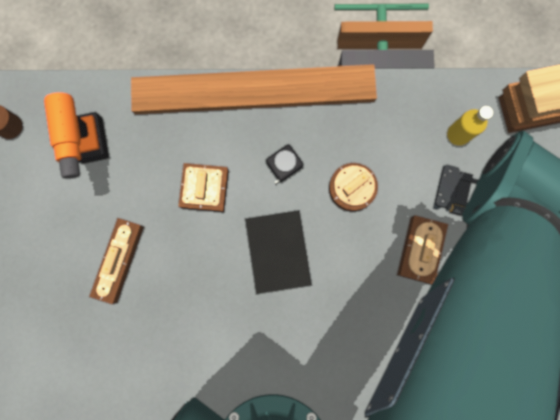

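View pics/scene9.png

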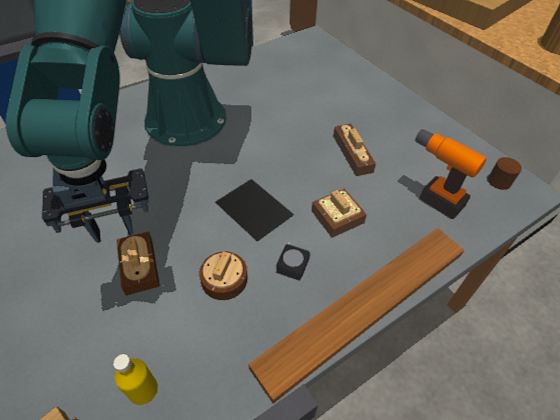

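```bash
python3 -c "
from plant import close_job
print(close_job())"
```

```text
the job is handed in; nothing more can be done
None
```

All four patterns now lie on the blanks of their own shape, and the job is handed in after about 36 s of the 144 s. I made two swaps through the mat: the square pattern was parked to free its place for the long one, and the oblong to free its place for the round one. I corrected each placing from the wrist camera before and after letting go.

| Pattern | Off centre at last check | Out of straight |
|---|---|---|
| Square | 0.4 mm | 0.5° |
| Round | 0.4 mm | does not matter |
| Oblong | 1.1 mm, along its length | 0.1° |
| Long | about 1 mm | about 0.9° |

- **Long pattern:** this is the loosest of the four. The far end of its blank was cut off in the check picture, so the lengthwise figure comes from the near end and the 200 mm length given.
- **Tape measure and gripper:** the tape is at the same place in the top view, (285,162), and the gripper stood clear of everything at hand-in.
- **Failed grasps:** my first two attempts on the square pattern closed above its grip, because the real fingertips sit short of the stated tool point. I grasped lower from then on, and the pattern was not disturbed.
- **Contact force:** the highest reading was about 27 N at the wrist, while setting down the square pattern with the arm not yet settled.

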